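# Sort loose window fittings into their bins

### The job

Sort the five loose window fittings on the bench into the three red bins: each goes into the bin whose ledge shows a sample of its kind (two L-shaped corner cleats, two T-shaped connectors, one window handle). Set each one down flat on the floor of its bin, the same way up as it lies now, side by side and not on top of one another, and leave the sealant cartridge and the roll of tape where they are.

Things in the scene. Friction and masses are not known exactly. Their poses are not given: they have to be found in the camera images.
- cleat_1: loose L-shaped corner cleat of bare aluminium: two arms at a right angle, each 60 mm long outside, 16 mm thick, 28 mm high, about 0.12 kg, lying flat. Origin: underside, middle of the 60 x 60 mm outline; z up. One arm runs along x from x = -30 to +30 at y = -30 to -14 mm, the other along y from y = -30 to +30 at x = -30 to -14 mm; the quarter towards +x +y is empty. The two cleats are alike.
- cleat_2: loose L-shaped corner cleat of bare aluminium: two arms at a right angle, each 60 mm long outside, 16 mm thick, 28 mm high, about 0.12 kg, lying flat. Origin: underside, middle of the 60 x 60 mm outline; z up. One arm runs along x from x = -30 to +30 at y = -30 to -14 mm, the other along y from y = -30 to +30 at x = -30 to -14 mm; the quarter towards +x +y is empty. The two cleats are alike.
- tee_1: loose T-shaped connector of bare aluminium, 28 mm high, about 0.12 kg, lying flat. Origin: underside, middle of the 66 x 60 mm outline; z up. The crossbar runs along x from x = -33 to +33 at y = +14 to +30 mm; the stem, 16 mm thick (x = -8 to +8), runs from the crossbar to y = -30 mm. The two connectors are alike.
- tee_2: loose T-shaped connector of bare aluminium, 28 mm high, about 0.12 kg, lying flat. Origin: underside, middle of the 66 x 60 mm outline; z up. The crossbar runs along x from x = -33 to +33 at y = +14 to +30 mm; the stem, 16 mm thick (x = -8 to +8), runs from the crossbar to y = -30 mm. The two connectors are alike.
- window_handle: loose black window handle, about 0.15 kg, on its base plate, lever on top, 48 mm high. Origin: underside, middle of its length; z up, x along the lever. Base plate 70 x 30 x 12 mm (x = -52 to +18 mm, y = -15 to +15); a round neck 18 mm thick at x = -36 mm; lever 98 mm long (x = -46 to +52 mm), 16 mm wide, from 34 to 48 mm up.
- bin_cleat: fixed open red plastic bin, 150 (x) by 170 (y) mm outside, walls 5 mm thick, 30 mm high, floor 5 mm thick. Origin: underside, centre of the well; z up, x towards the ledge. The ledge, 12 mm high, x = 75 to 150 mm, carries a fixed sample (not loose, up to 40 mm above the bench): an L-shaped corner cleat. The bins differ only in their samples.
- bin_tee: fixed open red plastic bin, 150 (x) by 170 (y) mm outside, walls 5 mm thick, 30 mm high, floor 5 mm thick. Origin: underside, centre of the well; z up, x towards the ledge. The ledge, 12 mm high, x = 75 to 150 mm, carries a fixed sample (not loose, up to 40 mm above the bench): a T-shaped connector. The bins differ only in their samples.
- bin_handle: fixed open red plastic bin, 150 (x) by 170 (y) mm outside, walls 5 mm thick, 30 mm high, floor 5 mm thick. Origin: underside, centre of the well; z up, x towards the ledge. The ledge, 12 mm high, x = 75 to 150 mm, carries a fixed sample (not loose, up to 60 mm above the bench): a black window handle, lever along y. The bins differ only in their samples.
- cartridge: bystander: sealant cartridge standing upright, white with a grey band, 50 mm across, 205 mm tall plus a slim nozzle to 277 mm. Origin: centre of its underside. To be left alone.
- tape_roll: bystander: roll of paper tape lying flat, 110 mm across with a 76 mm hole, 48 mm high. Origin: centre of its underside. To be left alone.
Mind the look-alikes: they are no part of the job. Leave any blue or brown look-alike of the tee_1 alone.

How it is judged:
By the outcome, as a careful person would: the job done as asked, in the order asked, and still so for the second after the job is handed in, with the robot touching nothing.
It also fails if it takes over 120 s, if anything falls off the work surface, if the arm or the gripper's body presses on something with over 40 N, if the wrist force passes 120 N, or if a joint passes its speed limit or range.

### The arm

A 7-joint arm with a two-finger parallel gripper is mounted at the origin on the work surface. World frame = base frame: x ahead of the robot, y to its left, z up, the work surface at z = 0. Lengths are in m, angles in rad, forces in N, time in s.
With the tool pointing down it reaches from about 0.4 to 0.9 m from the base axis. Payload 5.5 kg.
Tool frame: the origin (TCP) lies midway between the tips of the shut fingers; the grasp point (between the pads) lies arm.grip_point_offset behind it (arm.grip_point_offset is the distance from the TCP to the grasp point, in m); z points along the fingers, x is the direction in which the jaws open and shut, and the axes are right-handed (so a half turn about z gives the same grasp; the last joint's range is limited). The gripper opens to 92 mm and grips with 3 to 60 N. Pads are 19 mm wide; open, the fingers measure 130 mm over their backs; the gripper's body (75 mm by 190 mm) begins 47 mm behind the grasp point.
Start: joints at [1.582, 0.501, -0.427, 1.55, 0.221, 1.138, -0.21], TCP at [0.162, -0.629, 0.227] pointing down, gripper open.
Joint ranges: [-2.88, 2.88], [-0.31, 2.03], [-1.54, 1.56], [0.2, 2.42], [-1.41, 4.55], [0.19, 2.02], [-2.57, 2.57]. Speed limits (rad/s): [2.57, 2.57, 3.14, 3.14, 3.14, 3.14, 3.14].

### API

Orientations are given as a unit quaternion [x, y, z, w].
In Python, from workcell import sensors, optics, ticket, arm gives the robot as it stands. The module is installed in compiled form; this text tells all that it offers.
- The arm moves only by the tool jog_arm, never from a script. Its argument "steps" is a list of rows, each a list of 5 numbers: the shift along the world's x, y, z in m, then the turn about the world's z in degrees, then the gripper's target within -1 to 1 (fully open at 1, half-way at 0, shut at -1). In form: [[dx, dy, dz, turn, hand], ...]. A call has 1 to 10 rows; each row is the pose to reach, as a shift and turn from the pose measured when the call began; what a row does not reach only later rows make up. A row lasts 1/12 s, in which the tool goes at most 41.7 mm and 7.16 degrees, less where a joint would pass 70% of its speed; a pose out of reach is approached as far as the arm can. A call with a gripper value outside its range is refused whole. The fingers move at their own pace and stop on an object; "newtons" is the grip in N (left out, the last holds). Time passes only in rows, so rows that repeat a pose let the fingers close. It gives the time, the measured TCP pose, the force and the opening at its end, in the units of the state.
- sensors.observe(): the state, without advancing time (a new reading comes with each control period).
- optics.snapshot(name): name is "scene" or "top"; returns a dict with "pixels" (400x640x3 uint8, red, green, blue), "camera_matrix" (3x3 intrinsics, pixels), "position" and "orientation" of the camera in the world. Camera axes: x right, y up, looking along -z (the intrinsics and any distortion apply to the point x, -y, -z); pixel columns grow to the right and rows downward; lengths in m; the calibration is good to about 2 mm. A picture is of the moment at which its call begins. There is no depth.
- ticket.hand_in(): hands the job in, once; it reports no verdict.
The state is a dict: "time_s": time; "joints": joint angles; "joint_velocities": joint speeds; "tau": joint torques, N m; "eef_pos": TCP position; "eef_rot": TCP orientation; "force": force on the tool from outside, world axes, zero at the start; "ft_torque": the same for the moment, N m; "grip_width": opening from 0.0 (shut) to 1.0 (fully open).
Only numpy, scipy, OpenCV 4.12 (cv2) and the standard library are available. Lean on these libraries where they do the work, as an engineer would, in place of code of your own. Each camera call takes 0.05 s, during which the arm holds its last target.

## Working session

There is one attempt and no reset: what is moved stays moved. The work goes in short steps, Python scripts to look and compute and a tool call to move; the robot and the scene stay as the last step left them, time stands still between calls to the robot, and variables do not carry over. Pictures are saved under pics/ and viewed, and the job is handed in when it is done.

Besides the shell and the picture viewer there is one more tool, called after "Emit:" as a command line: name --pt "numbers of a row" for each row, then --argument value for the rest. jog_arm: Moves the arm, as the interface text tells. Its arguments: {"type":"object","properties":{"steps":{"type":"array"},"newtons":{"type":"number"}},"required":["steps"]}

```bash
mkdir -p pics
cat > h.py <<'E'
import numpy as np, cv2
from scipy.spatial.transform import Rotation as R
from workcell import sensors, optics, ticket, arm
def snap(n):
    return optics.snapshot(n)
def save(s,f): cv2.imwrite('pics/'+f,s['pixels'][:,:,::-1])
def px2w(s,u,v,z):
    K=np.array(s['camera_matrix']); d=np.linalg.inv(K)@np.array([u,v,1.]); d=np.array([d[0],-d[1],-d[2]])
    d=R.from_quat(s['orientation']).apply(d); p=np.array(s['position']); t=(z-p[2])/d[2]; return p+t*d
def w2px(s,P):
    c=R.from_quat(s['orientation']).inv().apply(np.atleast_2d(P)-np.array(s['position'])); c=c*[1,-1,-1]
    q=c@np.array(s['camera_matrix']).T; return q[:,:2]/q[:,2:]
def crop(s,u0,v0,u1,v1,k,f):
    im=s['pixels'][v0:v1,u0:u1,::-1]; cv2.imwrite('pics/'+f,cv2.resize(im,None,fx=k,fy=k,interpolation=cv2.INTER_CUBIC))
E
python3 - <<'E'
from h import *
print(sensors.observe()); print(arm.grip_point_offset)
for n in('scene','top'):
    s=snap(n); save(s,n+'0.png'); print({k:v for k,v in s.items() if k!='pixels'})
E
```

```text
{'time_s': 0.0, 'joints': array([ 1.5821787 ,  0.50183982, -0.42678257,  1.55143562,  0.22080264,
        1.13832244, -0.21029646]), 'joint_velocities': array([ 1.62877496e-05, -6.97335282e-04,  3.26855725e-04,  5.80113121e-04,
       -9.50607410e-04,  2.91693373e-04, -6.95848209e-04]), 'tau': array([ 3.60339409e-04, -5.66593051e+01, -5.81554592e+00, -2.79108542e+01,
       -6.84332172e-02,  3.10647406e-02,  1.86860711e-04]), 'eef_pos': array([ 0.16173131, -0.62883321,  0.22568862]), 'eef_rot': array([ 7.90319875e-01, -6.12693680e-01, -7.53012706e-04, -6.18330600e-04]), 'force': array([ 0.40476204, -0.69271513, -0.42219169]), 'ft_torque': array([-0.01721989, -0.01023608,  0.00185699]), 'grip_width': 1.0003496981523077}
0.0188
{'camera_matrix': array([[401.96387465,   0.        , 328.47654978],
       [  0.        , 401.96387465, 203.63724483],
       [  0.        ,   0.        ,   1.        ]]), 'position': array([0.8737343 , 0.66422108, 0.93928258]), 'orientation': array([0.09632546, 0.3361594 , 0.89525695, 0.27610369])}
{'camera_matrix': array([[402.36865224,   0.        , 315.30501576],
       [  0.        , 402.36865224, 205.88690459],
       [  0.        ,   0.        ,   1.        ]]), 'position': array([0.35069628, 0.01080027, 1.47154999]), 'orientation': array([-0.02188293,  0.01581252,  0.71522802, -0.69836951])}
```

View pics/scene0.png

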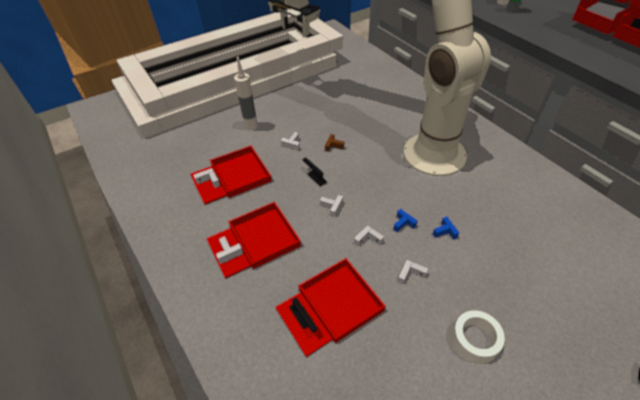

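View pics/top0.png

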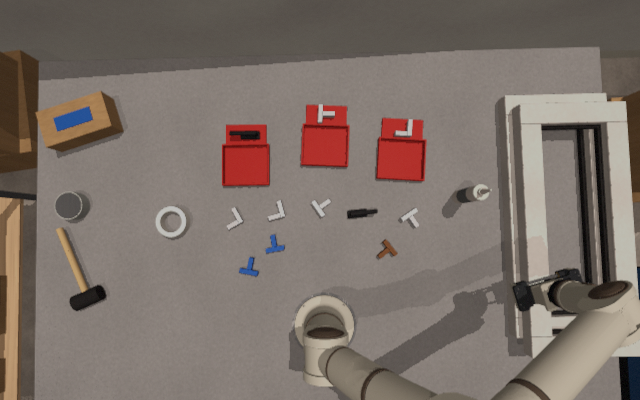

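The top picture shows, left to right: tape (171,222), grey cleats (235,218) and (277,211), grey tee (320,207), handle (362,213), grey tee (410,217) and cartridge (474,193). The blue (275,244), (250,267) and brown (387,250) tees are look-alikes and stay put. The bins are handle (246,165), tee (325,146) and cleat (401,160). I'll confirm these in enlarged crops.

Run:
```python
from h import *
s=snap('top'); crop(s,215,95,435,245,3.6,'t_a.png')
s2=snap('scene'); crop(s2,180,120,440,310,3,'s_a.png')
crop(s,215,190,335,240,6.5,'t_b.png'); crop(s,330,190,450,240,6.5,'t_c.png')
```

```text
(no output)
```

View pics/t_a.png

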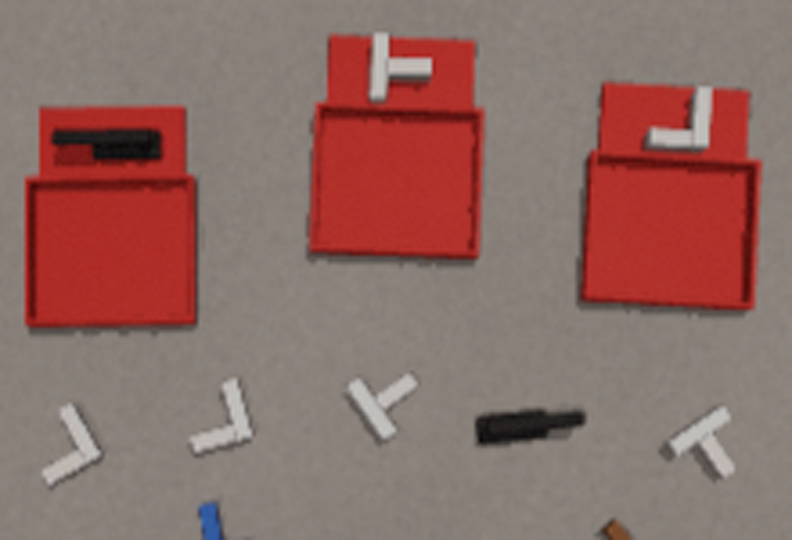

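View pics/s_a.png

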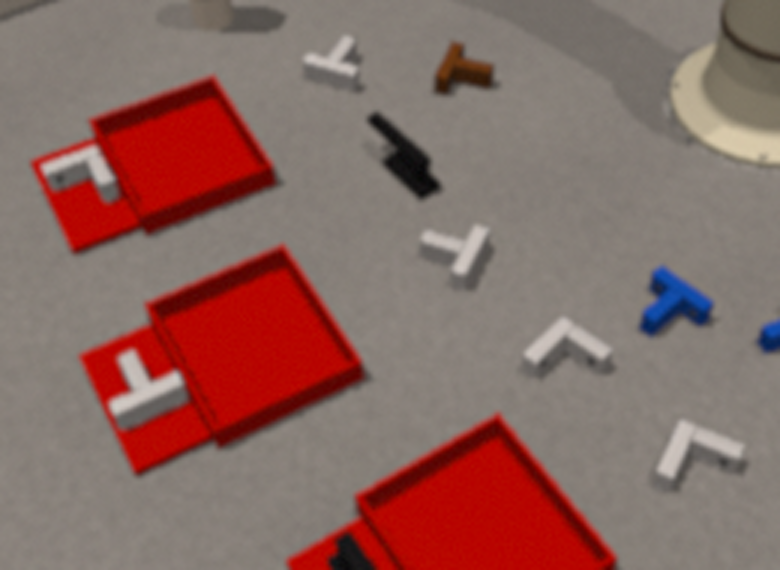

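View pics/t_b.png

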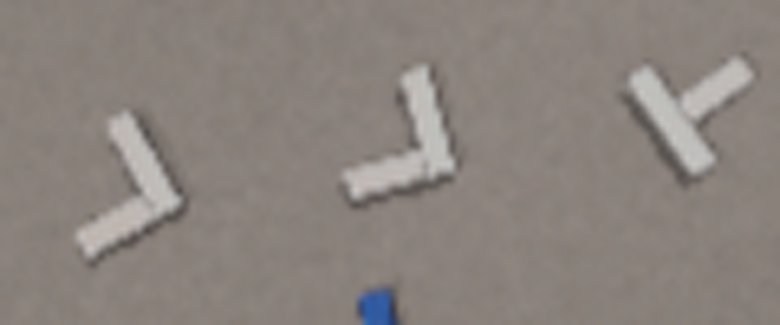

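View pics/t_c.png

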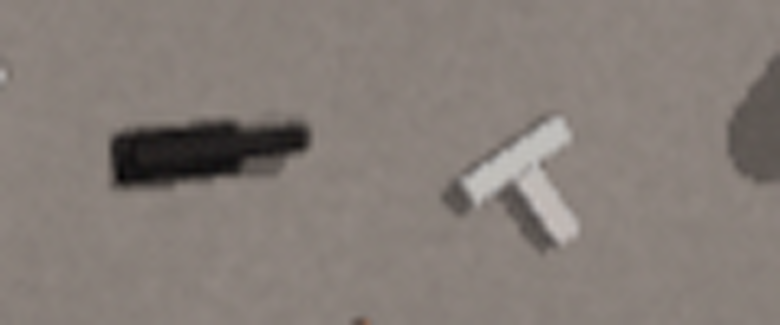

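```bash
cat > fit.py <<'E'
from h import *
from scipy.optimize import minimize
def box(x0,x1,y0,y1,z0,z1): return np.array([[x,y,z] for x in(x0,x1) for y in(y0,y1) for z in(z0,z1)])/1000.
M={'cleat':[box(-30,30,-30,-14,0,28),box(-30,-14,-30,30,0,28)],
'tee':[box(-33,33,14,30,0,28),box(-8,8,-30,14,0,28)],
'handle':[box(-52,18,-15,15,0,12),box(-45,-27,-9,9,0,34),box(-46,52,-8,8,34,48)]}
def place(b,p,z=0): 
    c,s_=np.cos(p[2]),np.sin(p[2]); return np.c_[b[:,0]*c-b[:,1]*s_+p[0], b[:,0]*s_+b[:,1]*c+p[1], b[:,2]+z]
def render(s,kind,p,win,top,K=6,z=0):
    u0,v0,u1,v1=win; m=np.zeros(((v1-v0)*K,(u1-u0)*K),np.uint8)
    for b in M[kind]:
        if top: b=b[b[:,2]==b[:,2].max()]
        q=(w2px(s,place(b,p,z))+0.5-[u0,v0])*K-0.5   # pixel centre at integer
        h=cv2.convexHull(np.float32(q)); cv2.fillConvexPoly(m,np.round(h*16).astype(np.int32),255,shift=4)
    m=cv2.GaussianBlur(m,(0,0),K*0.6)
    return cv2.resize(m,(u1-u0,v1-v0),interpolation=cv2.INTER_AREA)/255.
def fit(views,kind,p0,z=0,pad=5):
    """views: (snap, top, softmask fn). cost = sum sq difference with soft mask"""
    D=[]
    for s,top,f in views:
        P=np.vstack([place(b,p0,z) for b in M[kind]]); q=w2px(s,P); a=np.floor(q.min(0)).astype(int)-pad; b=np.ceil(q.max(0)).astype(int)+pad
        win=(a[0],a[1],b[0],b[1]); D.append((s,top,win,f(s['pixels'][a[1]:b[1],a[0]:b[0]].astype(float))))
    def cost(x):
        p=np.array([x[0]/100+p0[0],x[1]/100+p0[1],x[2]/5+p0[2]])
        return sum(((render(s,kind,p,w,t,z=z)-m)**2).sum() for s,t,w,m in D)
    best=None
    for d in(-.6,0,.6):
        r=minimize(cost,[0,0,d],method='Nelder-Mead',options=dict(initial_simplex=[[0,0,d],[1,0,d],[0,1,d],[0,0,d+1]],xatol=.01,fatol=.01))
        if best is None or r.fun<best.fun: best=r
    x=best.x; return np.array([x[0]/100+p0[0],x[1]/100+p0[1],x[2]/5+p0[2]]),best.fun,sum(m.sum() for _,_,_,m in D)
def bright(lo=135,hi=200): return lambda im: np.clip((im.mean(2)-lo)/(hi-lo),0,1)
def dark(lo=35,hi=115): return lambda im: np.clip((hi-im.mean(2))/(hi-lo),0,1)
def overlay(s,items,win,k,f,z=0):
    u0,v0,u1,v1=win; im=cv2.resize(s['pixels'][v0:v1,u0:u1,::-1],None,fx=k,fy=k,interpolation=cv2.INTER_CUBIC)
    for kind,p in items:
        for b in M[kind]:
            for zz in(b[:,2].max(),b[:,2].min()):
                t=b[b[:,2]==zz]; q=(w2px(s,place(t,p,z))+.5-[u0,v0])*k-.5
                cv2.polylines(im,[np.round(cv2.convexHull(np.float32(q))).astype(np.int32)],True,(0,255,0) if zz>0 else (0,255,255),1)
    cv2.imwrite('pics/'+f,im)
E
python3 - <<'E'
from fit import *
s=snap('top'); c=snap('scene')
it=[('cleat',29,(215+135/6.5,190+185/6.5)),('cleat',15,(215+405/6.5,190+130/6.5)),('tee',35,(215+690/6.5,190+115/6.5)),('tee',-56,(330+530/6.5,190+175/6.5)),('handle',-85,(330+212/6.5,190+150/6.5))]
out=[]
for k,y,(u,v) in it:
    p0=px2w(s,u,v,0.028); p0=np.array([p0[0],p0[1],np.radians(y)])
    if k=='handle': 
        r=fit([(s,False,dark())],k,p0); r2=fit([(c,False,dark())],k,p0)
    else: r=fit([(s,True,bright())],k,p0); r2=fit([(c,True,bright())],k,r[0])
    for a in(r,r2): print(k,np.round(a[0][:2],4),np.round(np.degrees(a[0][2]),1),round(a[1],1),round(a[2],1))
    out.append((k,r[0]))
overlay(s,out,(225,190,435,240),3.8,'o_t.png'); overlay(c,out,(270,120,440,290),4,'o_s.png')
E
```

```text
cleat [0.3927 0.3258] 28.0 13.8 83.6
cleat [0.3925 0.3234] 28.6 15.5 149.5
cleat [0.4178 0.1695] 13.8 13.9 85.7
cleat [0.4175 0.1671] 15.0 10.4 123.3
tee [ 0.4323 -0.0043] 33.8 12.8 92.3
tee [ 0.4321 -0.0066] 34.4 11.1 104.1
tee [ 0.3719 -0.3251] -57.9 13.3 92.7
tee [ 0.3733 -0.3271] -57.6 6.9 65.2
handle [ 0.3999 -0.1438] -84.9 3.1 213.9
handle [ 0.4014 -0.1459] -87.7 25.4 287.6
```

Run:
```python
from h import *
s=snap('top'); crop(s,215,115,275,195,7,'b1.png'); crop(s,295,98,355,178,7,'b2.png'); crop(s,370,112,430,192,7,'b3.png')
a=[cv2.imread(f'pics/b{i}.png') for i in(1,2,3)]; im=np.hstack(a); print(im.shape); cv2.imwrite('pics/b.png',cv2.resize(im,None,fx=.63,fy=.63))
```

```text
(560, 1260, 3)
```

View pics/o_t.png

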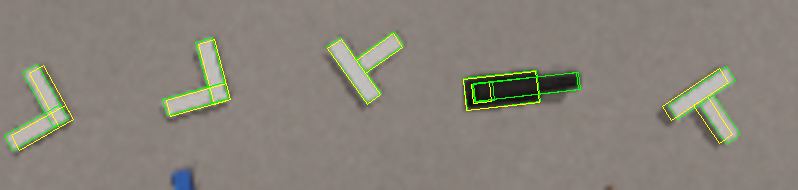

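View pics/o_s.png

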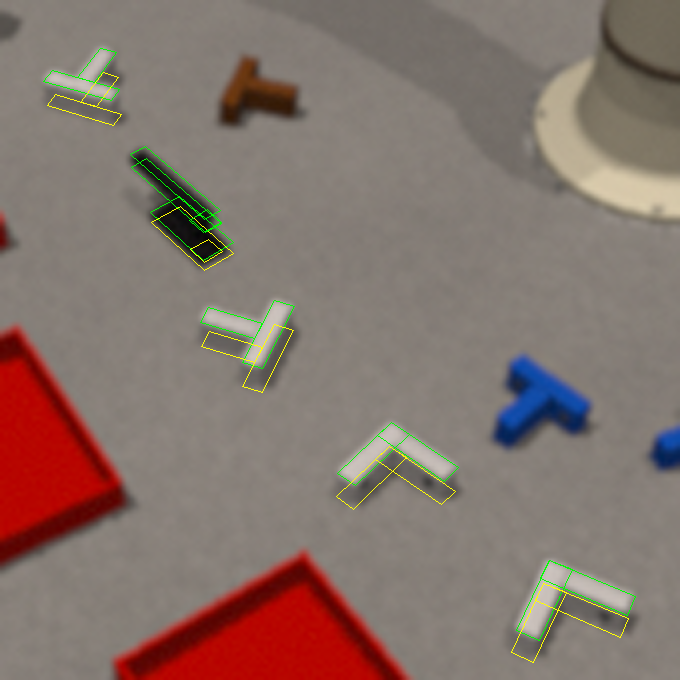

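View pics/b.png

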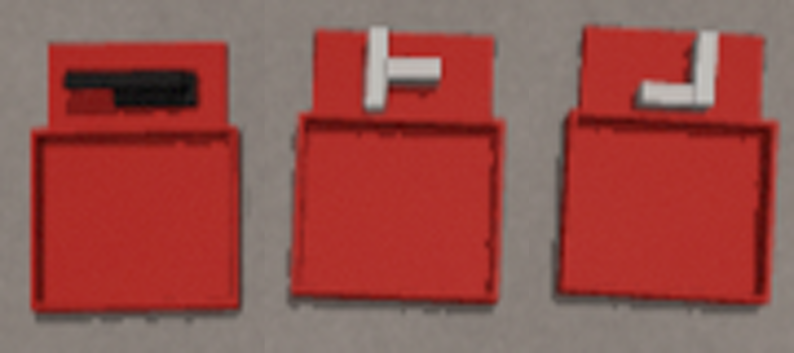

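```bash
cat > bins.py <<'E'
from fit import *
M['bin']=[box(-75,75,-85,85,0,30)]
red=lambda im: np.clip((im[:,:,0]-im[:,:,1]-20)/70,0,1)
def red2(im):
    return red(im)
M['bin2']=[box(-75,75,-85,85,0,30),box(75,150,-72,72,0,12)]
E
python3 - <<'E'
from bins import *
s=snap('top'); c=snap('scene')
N={'handle':((215,115),0,[(32,130),(239,127),(239,307),(32,312)]),'tee':((295,98),264.6,[(300,115),(505,121),(499,300),(292,296)]),'cleat':((370,112),529.2,[(568,111),(777,124),(769,302),(559,291)])}
out=[]
for n,(o,off,q) in N.items():
    P=np.array([px2w(s,o[0]+(u-off)/4.41-.5,o[1]+v/4.41-.5,.03)[:2] for u,v in q]); ce=P.mean(0)
    e=(P[0]+P[1]-P[2]-P[3]); yaw=np.arctan2(e[1],e[0])
    print(n,ce.round(4),np.degrees(yaw).round(1),[np.linalg.norm(P[i]-P[(i+1)%4]).round(3) for i in range(4)])
    for cam in(s,c):
        r=fit([(cam,False,red)],'bin2',np.array([*ce,yaw])); print('  ',r[0][:2].round(4),np.degrees(r[0][2]).round(1),round(r[1]),round(r[2]))
        if cam is s: out.append(('bin2',r[0]))
overlay(s,out,(215,95,435,195),3.6,'ob_t.png'); overlay(c,out,(180,130,400,360),2.6,'ob_s.png')
E
```

```text
handle [0.585  0.2719] -0.8 [np.float64(0.17), np.float64(0.148), np.float64(0.169), np.float64(0.15)]
   [0.5868 0.2745] -0.7 212 2546
   [0.5858 0.2699] -0.3 471 5626
tee [ 0.6488 -0.0179] -3.6 [np.float64(0.169), np.float64(0.148), np.float64(0.169), np.float64(0.15)]
   [ 0.6515 -0.0174] -3.7 191 2572
   [ 0.6505 -0.021 ] -3.4 515 3933
cleat [ 0.5917 -0.2906] -4.7 [np.float64(0.171), np.float64(0.147), np.float64(0.171), np.float64(0.149)]
   [ 0.5934 -0.2931] -4.7 194 2616
   [ 0.5932 -0.2963] -4.8 382 2684
```

View pics/ob_t.png

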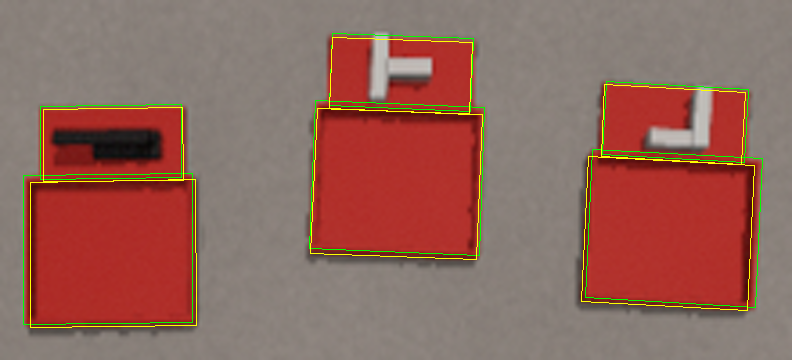

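View pics/ob_s.png

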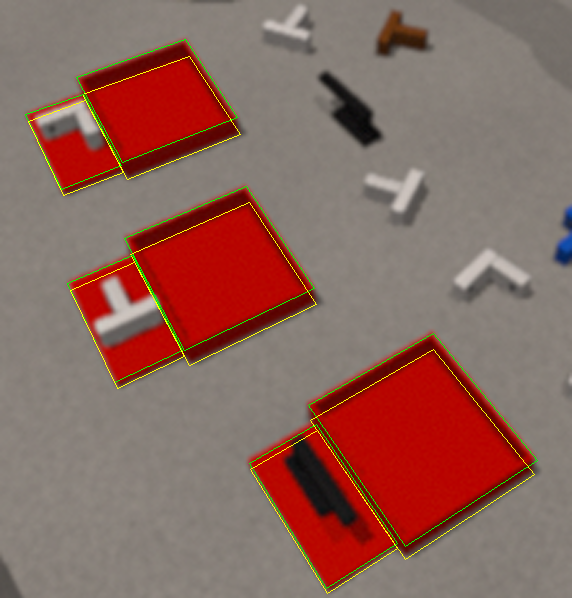

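```bash
cat > plan.py <<'E'
from h import *
def T(p,l): a=np.radians(p[2]); return np.array([p[0]+np.cos(a)*l[0]-np.sin(a)*l[1], p[1]+np.sin(a)*l[0]+np.cos(a)*l[1]])
O={'cleat_1':(.3926,.3246,28.3),'cleat_2':(.4177,.1683,14.4),'tee_1':(.4322,-.0055,34.1),'tee_2':(.3726,-.3261,-57.8),'handle':(.4005,-.1448,-85.5)}
B={'h':(.586,.272,-.7),'t':(.6503,-.019,-3.6),'c':(.593,-.294,-4.7)}
G={'cleat_1':(-.022,.004),'cleat_2':(-.022,.004),'tee_1':(0,-.002),'tee_2':(0,-.002),'handle':(-.01,0)}
D={'cleat_1':('c',(.005,.038),0),'cleat_2':('c',(.005,-.038),0),'tee_1':('t',(0,.038),0),'tee_2':('t',(0,-.038),0),'handle':('h',(0,0),-90)}
def go(n=None,where='grip'):
    s=sensors.observe(); e=s['eef_pos']; q=s['eef_rot']; x=R.from_quat(q).apply([1,0,0]); yaw=np.degrees(np.arctan2(x[1],x[0]))
    print('t',round(s['time_s'],2),'tcp',e.round(4),'yaw',yaw.round(2),'w',round(float(s['grip_width']),3),'F',s['force'].round(1),'q',s['joints'].round(2))
    if n:
        jo=90 if n=='handle' else 0
        b,l,t=D[n]; bp=B[b]; c=T(bp,l); pl=(c[0],c[1],bp[2]+t)
        for nm,p in(('grip',O[n]),('place',pl)):
            g=T(p,G[n]); y=p[2]+jo; d=(y-yaw+90)%180-90
            print(nm,'tcp target',g.round(4),'yaw',round(y,1),'| shift',(g-e[:2]).round(4),'turn',round(d,1))
if __name__=='__main__':
    import sys; go(*sys.argv[1:])
E
for n in tee_2 tee_1 handle cleat_1 cleat_2; do echo $n; python3 plan.py $n; done; python3 -c "
from h import *
s=snap('scene');print(px2w(s,250,127,0))"
```

```text
tee_2
t 0.45 tcp [ 0.1619 -0.6294  0.2266] yaw -75.57 w 1.007 F [ 0.4 -0.4  0.4] q [ 1.58  0.5  -0.43  1.55  0.22  1.14 -0.21]
grip tcp target [ 0.3709 -0.3272] yaw -57.8 | shift [0.209  0.3023] turn 17.8
place tcp target [ 0.6478 -0.0589] yaw -3.6 | shift [0.4858 0.5705] turn 72.0
tee_1
t 0.45 tcp [ 0.1619 -0.6294  0.2266] yaw -75.57 w 1.007 F [ 0.4 -0.4  0.4] q [ 1.58  0.5  -0.43  1.55  0.22  1.14 -0.21]
grip tcp target [ 0.4333 -0.0072] yaw 34.1 | shift [0.2714 0.6223] turn -70.3
place tcp target [0.6526 0.0169] yaw -3.6 | shift [0.4906 0.6464] turn 72.0
handle
t 0.45 tcp [ 0.1619 -0.6294  0.2266] yaw -75.57 w 1.007 F [ 0.4 -0.4  0.4] q [ 1.58  0.5  -0.43  1.55  0.22  1.14 -0.21]
grip tcp target [ 0.3997 -0.1348] yaw 4.5 | shift [0.2378 0.4946] turn 80.1
place tcp target [0.5861 0.282 ] yaw -0.7 | shift [0.4242 0.9114] turn 74.9
cleat_1
t 0.45 tcp [ 0.1619 -0.6294  0.2266] yaw -75.57 w 1.007 F [ 0.4 -0.4  0.4] q [ 1.58  0.5  -0.43  1.55  0.22  1.14 -0.21]
grip tcp target [0.3713 0.3177] yaw 28.3 | shift [0.2094 0.9471] turn -76.1
place tcp target [ 0.5795 -0.2507] yaw -4.7 | shift [0.4176 0.3787] turn 70.9
cleat_2
t 0.45 tcp [ 0.1619 -0.6294  0.2266] yaw -75.57 w 1.007 F [ 0.4 -0.4  0.4] q [ 1.58  0.5  -0.43  1.55  0.22  1.14 -0.21]
grip tcp target [0.3954 0.1667] yaw 14.4 | shift [0.2334 0.7962] turn 90.0
place tcp target [ 0.5733 -0.3265] yaw -4.7 | shift [0.4113 0.303 ] turn 70.9
[ 0.45766953 -0.49702249  0.        ]
```

Emit:
jog_arm --pt "0.02 0.03 0 2 0.1" --pt "0.04 0.06 0 4 0.1" --pt "0.06 0.09 0 6 0.1" --pt "0.08 0.12 0 8 0.1" --pt "0.1 0.15 -0.02 10 0.1" --pt "0.125 0.18 -0.04 12 0.1" --pt "0.15 0.215 -0.06 14 0.1" --pt "0.17 0.245 -0.08 16 0.1" --pt "0.19 0.275 -0.1 18 0.1" --pt "0.209 0.302 -0.12 18 0.1" --newtons 20

```text
time_s: 1.33
eef_pos: [0.37, -0.3291, 0.1086]
eef_rot: [0.877, -0.481, 0.001, 0.0]
force: [0.6, -0.9, 0.3]
grip_width: 0.551
```

```bash
python3 plan.py tee_2
```

```text
t 1.33 tcp [ 0.37   -0.3291  0.1086] yaw -57.48 w 0.551 F [ 0.6 -0.9  0.3] q [ 1.16  0.42 -0.59  2.03  0.33  0.78 -0.62]
grip tcp target [ 0.3709 -0.3272] yaw -57.8 | shift [0.001  0.0019] turn -0.3
place tcp target [ 0.6478 -0.0589] yaw -3.6 | shift [0.2778 0.2701] turn 53.9
```

Emit:
jog_arm --pt "0.001 0.002 -0.035 0 0.1" --pt "0.001 0.002 -0.065 0 0.1" --pt "0.001 0.002 -0.085 0 0.1" --pt "0.001 0.002 -0.098 0 0.1" --pt "0.001 0.002 -0.103 0 0.1" --pt "0.001 0.002 -0.103 0 -0.9" --pt "0.001 0.002 -0.103 0 -0.9" --pt "0.001 0.002 -0.103 0 -0.9" --pt "0.001 0.002 -0.103 0 -0.9" --pt "0.001 0.002 -0.103 0 -0.9" --newtons 20

```text
time_s: 2.17
eef_pos: [0.3714, -0.3278, 0.0065]
eef_rot: [0.877, -0.481, 0.002, 0.001]
force: [-0.1, 1.0, -0.8]
grip_width: 0.235
```

```bash
python3 plan.py tee_2; python3 -c "
from h import *
s=snap('scene'); crop(s,240,60,400,220,4,'g1.png')"
```

```text
t 2.17 tcp [ 0.3714 -0.3278  0.0065] yaw -57.51 w 0.235 F [-0.1  1.  -0.8] q [ 1.06  0.59 -0.47  2.07  0.48  0.58 -0.76]
grip tcp target [ 0.3709 -0.3272] yaw -57.8 | shift [-0.0005  0.0006] turn -0.3
place tcp target [ 0.6478 -0.0589] yaw -3.6 | shift [0.2763 0.2689] turn 53.9
```

View pics/g1.png

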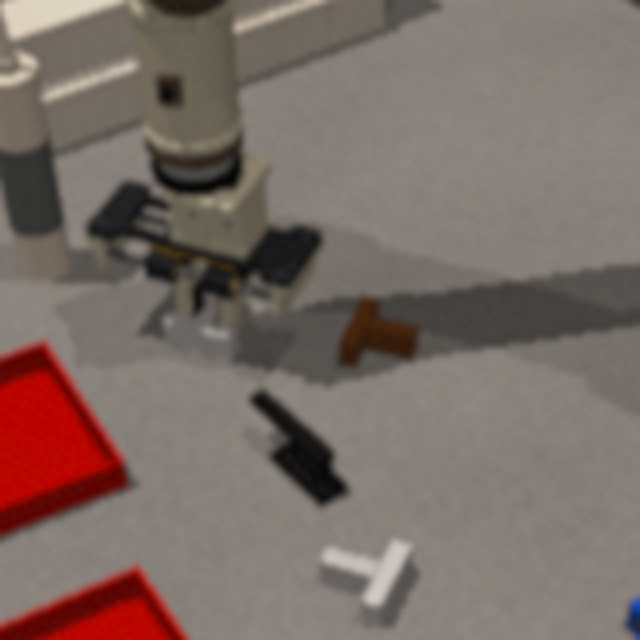

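Emit:
jog_arm --pt "0 0 0 0 -0.9" --pt "0 0 0 0 -0.9" --pt "0 0 0 0 -0.9" --pt "0 0 0 0 -0.9" --pt "0 0 0.02 0 -0.9" --pt "0 0 0.05 0 -0.9" --pt "0 0 0.08 0 -0.9" --pt "0 0 0.1 0 -0.9" --pt "0 0 0.1 0 -0.9"

```text
time_s: 2.97
eef_pos: [0.3738, -0.3295, 0.1103]
eef_rot: [0.877, -0.481, 0.005, 0.002]
force: [0.8, -0.7, -0.4]
grip_width: 0.171
```

```bash
python3 plan.py tee_2; python3 -c "
from h import *
s=snap('scene'); crop(s,240,60,400,220,4,'g2.png')"
```

```text
t 2.97 tcp [ 0.3738 -0.3295  0.1103] yaw -57.5 w 0.171 F [ 0.8 -0.7 -0.4] q [ 1.16  0.42 -0.59  2.03  0.33  0.78 -0.63]
grip tcp target [ 0.3709 -0.3272] yaw -57.8 | shift [-0.0029  0.0023] turn -0.3
place tcp target [ 0.6478 -0.0589] yaw -3.6 | shift [0.274  0.2706] turn 53.9
```

View pics/g2.png

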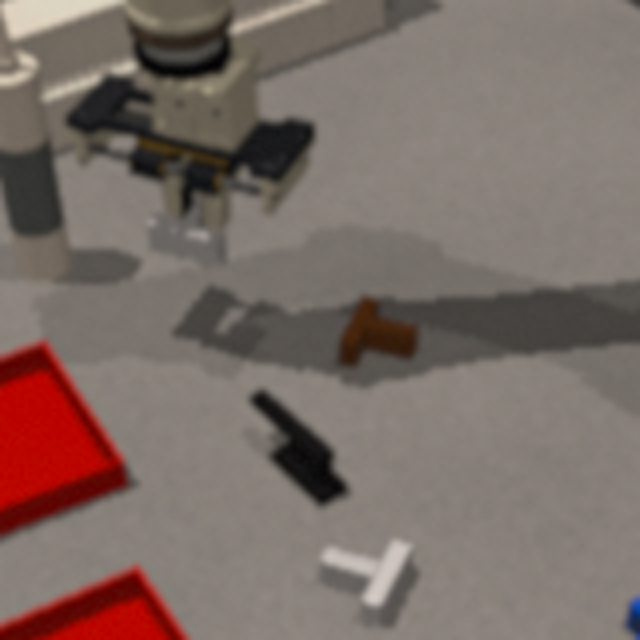

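Emit:
jog_arm --pt "0.025 0.025 0 5 -0.9" --pt "0.05 0.05 0 11 -0.9" --pt "0.08 0.08 0 17 -0.9" --pt "0.105 0.105 0 23 -0.9" --pt "0.135 0.133 0 29 -0.9" --pt "0.163 0.16 0 35 -0.9" --pt "0.19 0.19 0 41 -0.9" --pt "0.22 0.216 0 47 -0.9" --pt "0.247 0.244 0 52 -0.9" --pt "0.274 0.271 0 54 -0.9"

```text
time_s: 3.85
eef_pos: [0.6465, -0.0565, 0.106]
eef_rot: [1.0, -0.029, 0.002, -0.001]
force: [0.6, -0.0, -0.3]
grip_width: 0.172
```

```bash
python3 plan.py tee_2; python3 -c "
from h import *
s=snap('scene'); crop(s,180,120,340,280,4,'g3.png')"
```

```text
t 3.85 tcp [ 0.6465 -0.0565  0.106 ] yaw -3.27 w 0.172 F [ 0.6 -0.  -0.3] q [ 0.58  0.73 -0.78  1.64  0.58  1.01 -0.44]
grip tcp target [ 0.3709 -0.3272] yaw -57.8 | shift [-0.2756 -0.2706] turn -54.5
place tcp target [ 0.6478 -0.0589] yaw -3.6 | shift [ 0.0012 -0.0024] turn -0.3
```

View pics/g3.png

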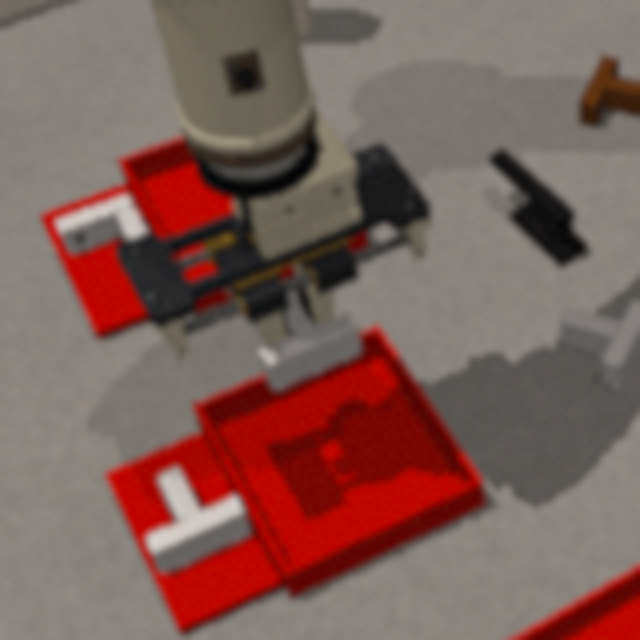

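Emit:
jog_arm --pt "0.001 -0.002 -0.03 0 -0.9" --pt "0.001 -0.002 -0.055 0 -0.9" --pt "0.001 -0.002 -0.075 0 -0.9" --pt "0.001 -0.002 -0.088 0 -0.9" --pt "0.001 -0.002 -0.093 0 -0.9" --pt "0.001 -0.002 -0.093 0 -0.9" --pt "0.001 -0.002 -0.094 0 -0.9" --pt "0.001 -0.002 -0.094 0 -0.35" --pt "0.001 -0.002 -0.094 0 -0.35" --pt "0.001 -0.002 -0.094 0 -0.35"

```text
time_s: 4.73
eef_pos: [0.6533, -0.0492, 0.0139]
eef_rot: [1.0, -0.025, 0.006, -0.005]
force: [0.0, -0.2, 0.2]
grip_width: 0.31
```

```bash
python3 plan.py tee_2
```

```text
t 4.73 tcp [ 0.6533 -0.0492  0.0139] yaw -2.88 w 0.31 F [ 0.  -0.2  0.2] q [ 0.52  0.85 -0.7   1.67  0.67  0.87 -0.5 ]
grip tcp target [ 0.3709 -0.3272] yaw -57.8 | shift [-0.2824 -0.2779] turn -54.9
place tcp target [ 0.6478 -0.0589] yaw -3.6 | shift [-0.0055 -0.0097] turn -0.7
```

Emit:
jog_arm --pt "0 0 0 0 -0.35" --pt "0 0 0.03 0 -0.35" --pt "0 0 0.07 0 -0.35" --pt "0 0 0.11 0 -0.35" --pt "-0.03 0 0.12 0 0.1" --pt "-0.06 0.0 0.12 0 0.1" --pt "-0.1 0.0 0.12 0 0.1" --pt "-0.14 0.0 0.12 0 0.1" --pt "-0.17 0 0.12 0 0.1"

```text
time_s: 5.48
eef_pos: [0.4799, -0.0493, 0.1337]
eef_rot: [1.0, -0.025, 0.006, -0.004]
force: [-0.5, -0.5, -0.3]
grip_width: 0.547
```

```bash
python3 plan.py tee_1; python3 -c "
from bins import *
s=snap('scene'); crop(s,180,120,380,280,4,'g4.png')
import sys
b=np.array([.65,-.019,np.radians(-3.6)])
r=fit([(s,True,lambda im: np.clip((im[:,:,1]-70)/90,0,1))],'tee',np.array([.65,-.055,np.radians(-3.6)]),z=.005)
print(r[0][:2],np.degrees(r[0][2]),r[1:])
overlay(s,[('tee',r[0])],(200,180,330,280),6,'g4o.png',z=.005)
"
```

```text
t 5.48 tcp [ 0.4799 -0.0493  0.1337] yaw -2.86 w 0.547 F [-0.5 -0.5 -0.3] q [ 0.81  0.44 -0.91  2.04  0.45  0.86 -0.41]
grip tcp target [ 0.4333 -0.0072] yaw 34.1 | shift [-0.0466  0.0421] turn 37.0
place tcp target [0.6526 0.0169] yaw -3.6 | shift [0.1726 0.0662] turn -0.7
[ 0.6540445  -0.04681629] -2.5456424513636184 (np.float64(37.113575547866205), np.float64(268.72222222222223))
```

View pics/g4.png

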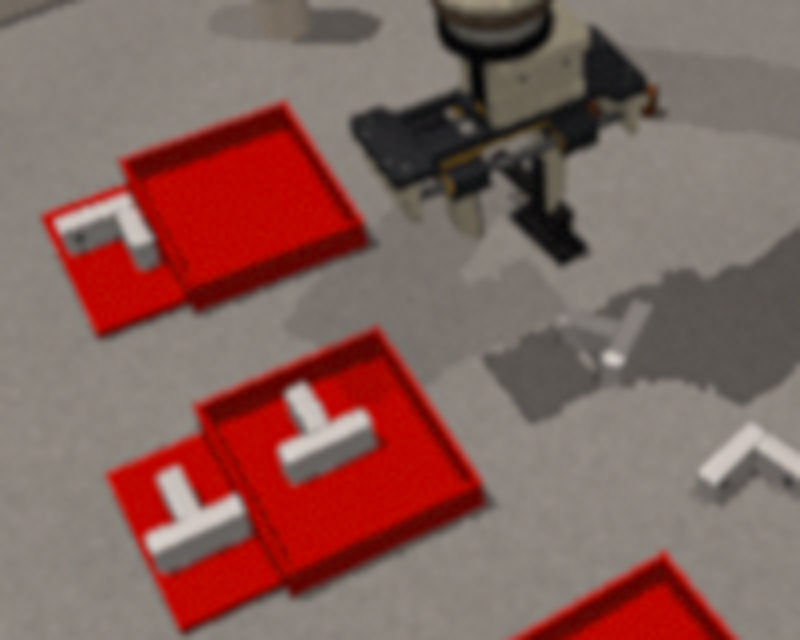

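View pics/g4o.png

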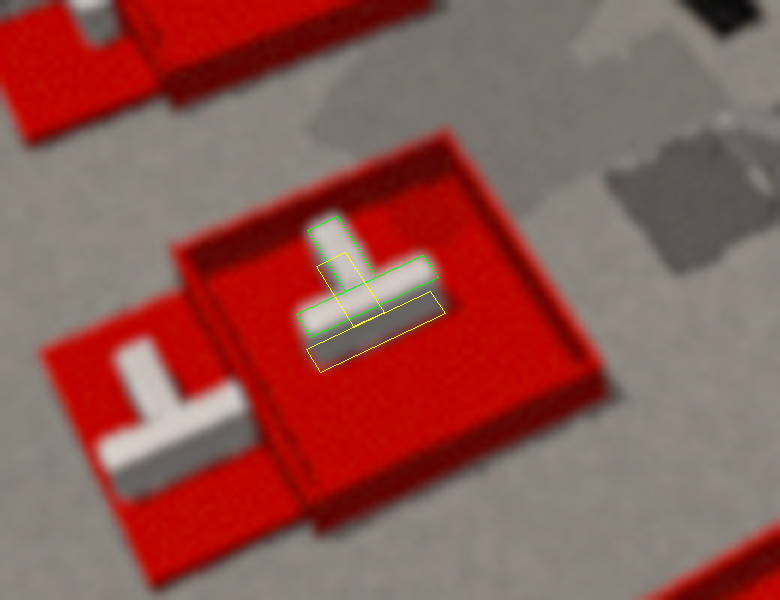

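Emit:
jog_arm --pt "-0.01 0.01 0 6 0.1" --pt "-0.02 0.02 0 12 0.1" --pt "-0.03 0.03 -0.01 18 0.1" --pt "-0.04 0.035 -0.02 24 0.1" --pt "-0.047 0.042 -0.03 30 0.1" --pt "-0.047 0.042 -0.04 36 0.1" --pt "-0.047 0.042 -0.05 37 0.1" --pt "-0.047 0.042 -0.05 37 0.1"

```text
time_s: 6.2
eef_pos: [0.4257, -0.0074, 0.0814]
eef_rot: [0.956, 0.295, 0.0, -0.003]
force: [-0.6, 0.7, -0.2]
grip_width: 0.555
```

```bash
sed -i "s/'tee_1':('t',(0,.038),0)/'tee_1':('t',(.004,.042),0)/" plan.py; python3 plan.py tee_1
```

```text
t 6.2 tcp [ 0.4257 -0.0074  0.0814] yaw 34.27 w 0.555 F [-0.6  0.7 -0.2] q [ 0.82  0.51 -1.02  2.19  0.63  0.77 -0.02]
grip tcp target [ 0.4333 -0.0072] yaw 34.1 | shift [0.0076 0.0003] turn -0.2
place tcp target [0.6568 0.0207] yaw -3.6 | shift [0.2311 0.0281] turn -37.9
```

Emit:
jog_arm --pt "0.008 0 -0.01 0 0.1" --pt "0.008 0 -0.03 0 0.1" --pt "0.008 0 -0.04 0 0.1" --pt "0.008 0 -0.04 0 0.1"

```text
time_s: 6.53
eef_pos: [0.4327, -0.0074, 0.0403]
eef_rot: [0.956, 0.294, -0.001, -0.004]
force: [-0.8, 0.7, -1.3]
grip_width: 0.551
```

```bash
python3 plan.py tee_1
```

```text
t 6.53 tcp [ 0.4327 -0.0074  0.0403] yaw 34.24 w 0.551 F [-0.8  0.7 -1.3] q [ 0.73  0.59 -0.92  2.19  0.73  0.71 -0.1 ]
grip tcp target [ 0.4333 -0.0072] yaw 34.1 | shift [0.0007 0.0003] turn -0.1
place tcp target [0.6568 0.0207] yaw -3.6 | shift [0.2241 0.0281] turn -37.8
```

Emit:
jog_arm --pt "0.001 0 -0.015 0 0.1" --pt "0.001 0 -0.03 0 0.1" --pt "0.001 0 -0.036 0 0.1" --pt "0.001 0 -0.036 0 -0.9" --pt "0.001 0 -0.036 0 -0.9" --pt "0.001 0 -0.036 0 -0.9" --pt "0.001 0 -0.036 0 -0.9" --pt "0.001 0 -0.036 0 -0.9" --pt "0.001 0 -0.036 0 -0.9" --pt "0.001 0 -0.036 0 -0.9" --newtons 40

```text
time_s: 7.37
eef_pos: [0.4339, -0.0077, 0.0047]
eef_rot: [0.956, 0.294, -0.001, -0.003]
force: [-1.8, -1.4, 5.9]
grip_width: 0.171
```

Emit:
jog_arm --pt "0 0 0 0 -0.9" --pt "0 0 0 0 -0.9" --pt "0 0 0.03 0 -0.9" --pt "0 0 0.06 0 -0.9" --pt "0 0 0.09 0 -0.9" --pt "0 0 0.11 0 -0.9" --pt "0 0 0.11 0 -0.9"

```text
time_s: 7.95
eef_pos: [0.4364, -0.0075, 0.1178]
eef_rot: [0.956, 0.294, 0.002, -0.002]
force: [-0.5, 0.3, -1.9]
grip_width: 0.175
```

```bash
python3 plan.py tee_1;python3 -c "
from h import *
s=snap('scene'); crop(s,280,60,460,240,4,'g5.png')"
```

```text
t 7.95 tcp [ 0.4364 -0.0075  0.1178] yaw 34.23 w 0.175 F [-0.5  0.3 -1.9] q [ 0.87  0.47 -1.08  2.15  0.55  0.84  0.05]
grip tcp target [ 0.4333 -0.0072] yaw 34.1 | shift [-0.0031  0.0004] turn -0.1
place tcp target [0.6568 0.0207] yaw -3.6 | shift [0.2204 0.0282] turn -37.8
```

View pics/g5.png

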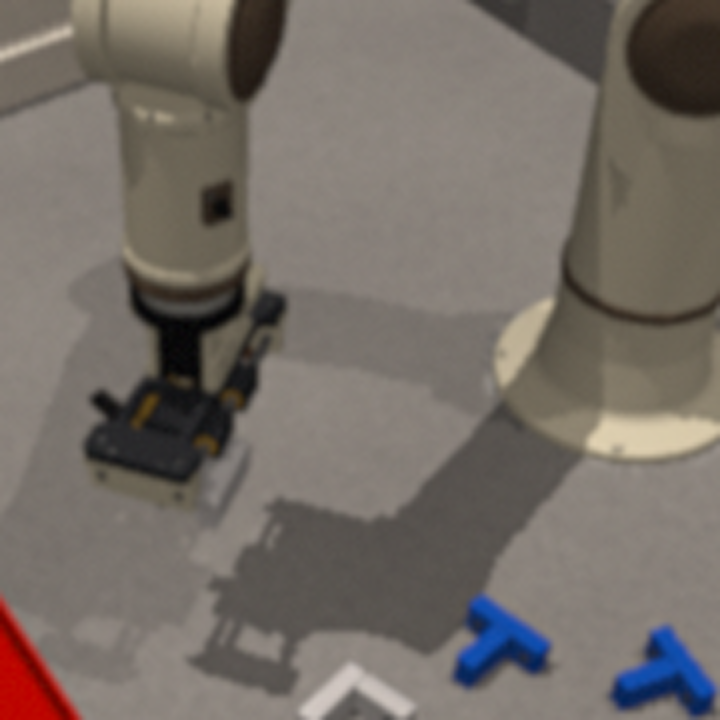

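The tee is held (opening 16 mm), with its crossbar visible at the gripper near crop (225,470).

Emit:
jog_arm --pt "0.03 0.004 0 -5 -0.9" --pt "0.06 0.008 0 -11 -0.9" --pt "0.09 0.012 0 -17 -0.9" --pt "0.12 0.016 0 -23 -0.9" --pt "0.15 0.02 0 -28 -0.9" --pt "0.175 0.024 0 -33 -0.9" --pt "0.2 0.028 0 -38 -0.9" --pt "0.22 0.028 0 -38 -0.9" --pt "0.22 0.028 -0.02 -38 -0.9" --pt "0.22 0.028 -0.03 -38 -0.9"

```text
time_s: 8.83
eef_pos: [0.6545, 0.02, 0.0823]
eef_rot: [0.999, -0.033, -0.0, -0.002]
force: [-1.4, 0.7, -1.4]
grip_width: 0.174
```

```bash
python3 plan.py tee_1
```

```text
t 8.83 tcp [0.6545 0.02   0.0823] yaw -3.8 w 0.174 F [-1.4  0.7 -1.4] q [ 0.44  0.76 -0.74  1.63  0.59  0.98 -0.57]
grip tcp target [ 0.4333 -0.0072] yaw 34.1 | shift [-0.2212 -0.0271] turn 37.9
place tcp target [0.6568 0.0207] yaw -3.6 | shift [0.0023 0.0007] turn 0.2
```

Emit:
jog_arm --pt "0.002 0.001 -0.012 0 -0.9" --pt "0.002 0.001 -0.025 0 -0.9" --pt "0.002 0.001 -0.035 0 -0.9" --pt "0.002 0.001 -0.038 0 -0.9" --pt "0.002 0.001 -0.038 0 -0.9"

```text
time_s: 9.25
eef_pos: [0.6553, 0.0207, 0.0428]
eef_rot: [0.999, -0.033, -0.002, -0.002]
force: [-0.4, 0.1, -0.7]
grip_width: 0.173
```

```bash
python3 plan.py tee_1;python3 -c "
from h import *
s=snap('scene'); crop(s,200,160,340,290,5,'g6.png')"
```

```text
t 9.25 tcp [0.6553 0.0207 0.0428] yaw -3.8 w 0.173 F [-0.4  0.1 -0.7] q [ 0.42  0.81 -0.71  1.64  0.63  0.93 -0.6 ]
grip tcp target [ 0.4333 -0.0072] yaw 34.1 | shift [-0.222  -0.0279] turn 37.9
place tcp target [0.6568 0.0207] yaw -3.6 | shift [ 0.0015 -0.    ] turn 0.2
```

View pics/g6.png

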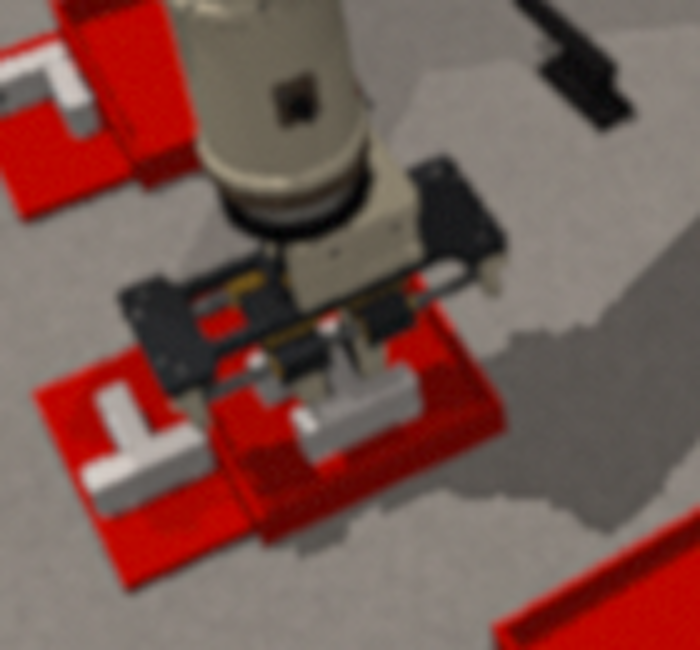

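Emit:
jog_arm --pt "0.001 0 -0.01 0 -0.9" --pt "0.001 0 -0.02 0 -0.9" --pt "0.001 0 -0.026 0 -0.9" --pt "0.001 0 -0.029 0 -0.9" --pt "0.001 0 -0.031 0 -0.9" --pt "0.001 0 -0.032 0 -0.9"

```text
time_s: 9.8
eef_pos: [0.657, 0.0209, 0.0115]
eef_rot: [0.999, -0.033, -0.001, -0.002]
force: [-0.5, 0.4, -1.0]
grip_width: 0.171
```

```bash
python3 plan.py tee_1
```

```text
t 9.8 tcp [0.657  0.0209 0.0115] yaw -3.8 w 0.171 F [-0.5  0.4 -1. ] q [ 0.4   0.86 -0.69  1.65  0.66  0.89 -0.62]
grip tcp target [ 0.4333 -0.0072] yaw 34.1 | shift [-0.2236 -0.0281] turn 37.9
place tcp target [0.6568 0.0207] yaw -3.6 | shift [-0.0002 -0.0002] turn 0.2
```

Emit:
jog_arm --pt "0 0 -0.001 0 -0.9" --pt "0 0 -0.001 0 -0.35" --pt "0 0 -0.001 0 -0.35" --pt "0 0 -0.001 0 -0.35" --pt "0 0 0.02 0 -0.35" --pt "0 0 0.05 0 -0.35" --pt "0 0 0.08 0 -0.35" --pt "0 0 0.11 0 -0.35"

```text
time_s: 10.47
eef_pos: [0.6568, 0.0211, 0.1229]
eef_rot: [0.999, -0.033, -0.001, -0.002]
force: [1.5, -0.9, 0.2]
grip_width: 0.324
```

```bash
python3 plan.py handle
```

```text
t 10.47 tcp [0.6568 0.0211 0.1229] yaw -3.78 w 0.324 F [ 1.5 -0.9  0.2] q [ 0.45  0.72 -0.77  1.6   0.56  1.05 -0.55]
grip tcp target [ 0.3997 -0.1348] yaw 4.5 | shift [-0.2571 -0.156 ] turn 8.3
place tcp target [0.5861 0.282 ] yaw -0.7 | shift [-0.0707  0.2609] turn 3.1
```

Emit:
jog_arm --pt "-0.03 -0.018 0 1 0.1" --pt "-0.06 -0.036 0 2 0.1" --pt "-0.09 -0.055 0 3 0.1" --pt "-0.12 -0.073 0 4 0.1" --pt "-0.15 -0.091 0 5 0.1" --pt "-0.18 -0.109 0 6 0.1" --pt "-0.21 -0.128 0 7 0.1" --pt "-0.24 -0.146 0 8 0.1" --pt "-0.257 -0.156 0 8 0.1" --pt "-0.257 -0.156 -0.02 8 0.1"

```text
time_s: 11.3
eef_pos: [0.3972, -0.1395, 0.1045]
eef_rot: [0.999, 0.034, -0.001, 0.001]
force: [0.6, -0.3, -0.9]
grip_width: 0.552
```

```bash
python3 plan.py handle; python3 -c "
from bins import *
s=snap('scene')
r=fit([(s,False,dark())],'handle',np.array([.4005,-.145,np.radians(-85.5)])); 
overlay(s,[('handle',np.array([.4005,-.1448,np.radians(-85.5)]))],(200,130,370,290),4.5,'g7.png')
g=lambda im: np.clip((im[:,:,1]-70)/90,0,1)
out=[]
for p in ([.654,-.047],[.656,.022]):
    r=fit([(s,True,g)],'tee',np.array([*p,np.radians(-3.6)]),z=.005); print(r[0],r[1]); out.append(('tee',r[0]))
overlay(s,out,(200,180,330,280),6,'g8.png',z=.005)"
```

```text
t 11.3 tcp [ 0.3972 -0.1395  0.1045] yaw 3.85 w 0.552 F [ 0.6 -0.3 -0.9] q [ 1.07  0.39 -0.92  2.19  0.46  0.76 -0.09]
grip tcp target [ 0.3997 -0.1348] yaw 4.5 | shift [0.0026 0.0047] turn 0.7
place tcp target [0.5861 0.282 ] yaw -0.7 | shift [0.189  0.4215] turn -4.5
[ 0.65411892 -0.04675039 -0.04251566] 143.0686142082105
[ 0.65858337  0.02466356 -0.06221666] 151.66245674740486
```

View pics/g7.png

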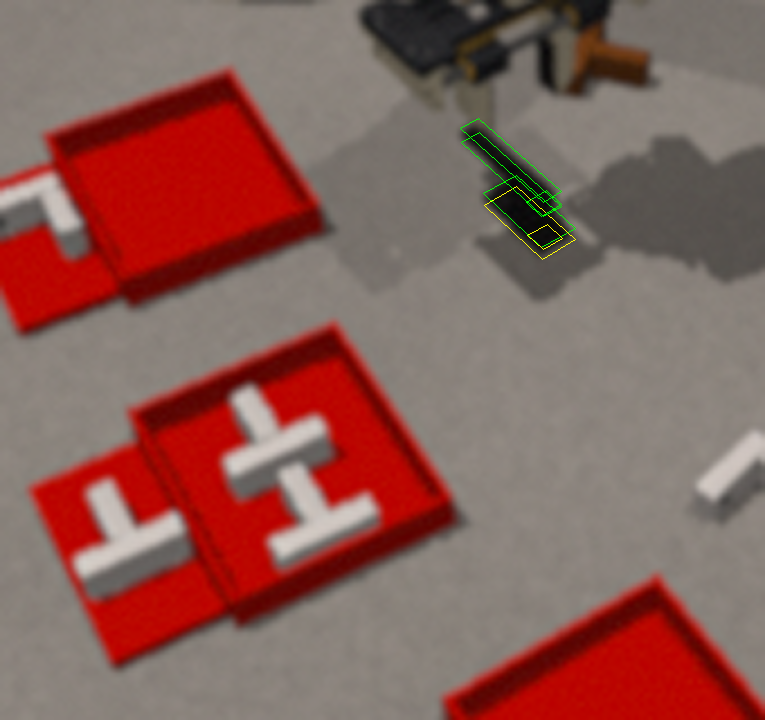

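View pics/g8.png

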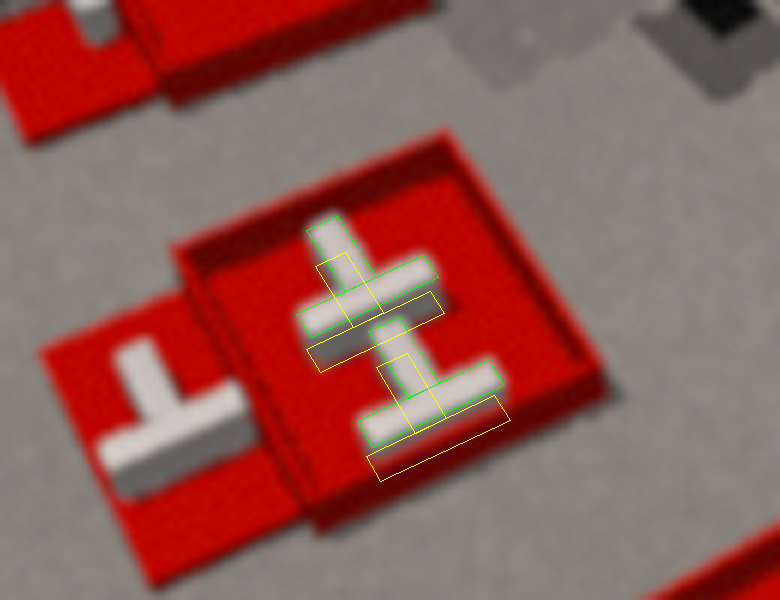

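Both tees lie flat in the tee bin with a clear gap. The handle outline matches the picture, so I'm descending on its lever.

Emit:
jog_arm --pt "0.003 0.005 0 0.7 0.1" --pt "0.003 0.005 -0.01 0.7 0.1" --pt "0.003 0.005 -0.025 0.7 0.1" --pt "0.003 0.005 -0.035 0.7 0.1" --pt "0.003 0.005 -0.035 0.7 0.1"

```text
time_s: 11.77
eef_pos: [0.4, -0.1311, 0.0654]
eef_rot: [0.999, 0.041, -0.003, -0.001]
force: [-0.2, 0.2, 0.6]
grip_width: 0.548
```

```bash
python3 plan.py handle
```

```text
t 11.77 tcp [ 0.4    -0.1311  0.0654] yaw 4.73 w 0.548 F [-0.2  0.2  0.6] q [ 0.98  0.47 -0.85  2.21  0.56  0.69 -0.18]
grip tcp target [ 0.3997 -0.1348] yaw 4.5 | shift [-0.0003 -0.0038] turn -0.2
place tcp target [0.5861 0.282 ] yaw -0.7 | shift [0.1861 0.4131] turn -5.4
```

Emit:
jog_arm --pt "0 -0.004 -0.012 0 0.1" --pt "0 -0.004 -0.025 0 0.1" --pt "0 -0.004 -0.037 0 0.1" --pt "0 -0.004 -0.043 0 0.1" --pt "0 -0.004 -0.043 0 -0.9" --pt "0 -0.004 -0.043 0 -0.9" --pt "0 -0.004 -0.043 0 -0.9" --pt "0 -0.004 -0.043 0 -0.9" --pt "0 -0.004 -0.043 0 -0.9" --pt "0 -0.004 -0.043 0 -0.9"

```text
time_s: 12.6
eef_pos: [0.4002, -0.1353, 0.0228]
eef_rot: [0.999, 0.041, -0.002, -0.001]
force: [0.9, 0.1, -2.8]
grip_width: 0.174
```

Emit:
jog_arm --pt "0 0 0 0 -0.9" --pt "0 0 0 0 -0.9" --pt "0 0 0.03 0 -0.9" --pt "0 0 0.06 0 -0.9" --pt "0 0 0.09 0 -0.9" --pt "0 0 0.12 0 -0.9" --pt "0 0 0.12 0 -0.9"

```text
time_s: 13.18
eef_pos: [0.4033, -0.136, 0.147]
eef_rot: [0.999, 0.041, 0.001, 0.001]
force: [0.8, 0.4, -2.4]
grip_width: 0.17
```

```bash
python3 plan.py handle;python3 -c "
from h import *
s=snap('scene'); crop(s,260,60,420,220,4,'g9.png')"
```

```text
t 13.18 tcp [ 0.4033 -0.136   0.147 ] yaw 4.73 w 0.17 F [ 0.8  0.4 -2.4] q [ 1.14  0.32 -1.    2.15  0.37  0.84 -0.  ]
grip tcp target [ 0.3997 -0.1348] yaw 4.5 | shift [-0.0036  0.0012] turn -0.2
place tcp target [0.5861 0.282 ] yaw -0.7 | shift [0.1828 0.418 ] turn -5.4
```

View pics/g9.png

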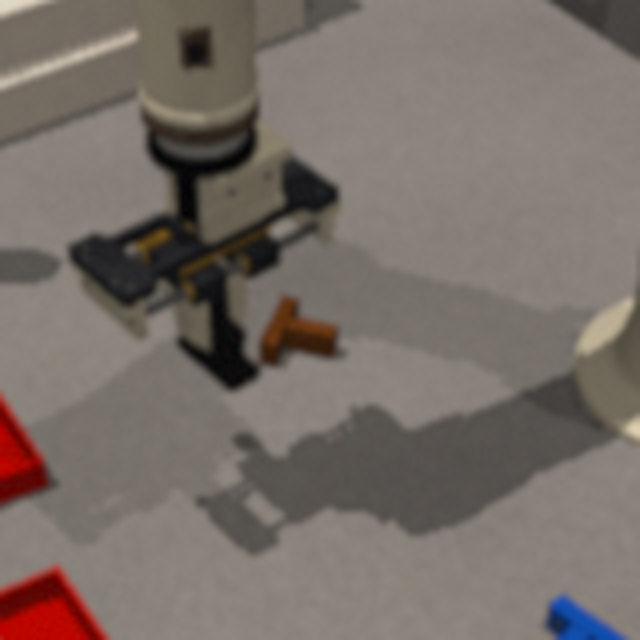

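The handle is held with its base plate hanging level. Carrying it to its bin now.

Emit:
jog_arm --pt "0.014 0.032 0 -1 -0.9" --pt "0.028 0.064 0 -2 -0.9" --pt "0.042 0.096 0 -3 -0.9" --pt "0.056 0.128 0 -4 -0.9" --pt "0.07 0.16 0 -5 -0.9" --pt "0.084 0.192 0 -5.4 -0.9" --pt "0.098 0.224 0 -5.4 -0.9" --pt "0.112 0.256 0 -5.4 -0.9" --pt "0.126 0.288 0 -5.4 -0.9" --pt "0.14 0.32 0 -5.4 -0.9"

```text
time_s: 14.07
eef_pos: [0.5414, 0.1846, 0.1426]
eef_rot: [1.0, -0.006, -0.002, 0.001]
force: [0.8, -0.4, -0.7]
grip_width: 0.166
```

```bash
python3 plan.py handle
```

```text
t 14.07 tcp [0.5414 0.1846 0.1426] yaw -0.74 w 0.166 F [ 0.8 -0.4 -0.7] q [ 0.28  0.59 -0.88  1.81  0.53  1.   -0.83]
grip tcp target [ 0.3997 -0.1348] yaw 4.5 | shift [-0.1417 -0.3194] turn 5.2
place tcp target [0.5861 0.282 ] yaw -0.7 | shift [0.0448 0.0974] turn 0.0
```

Emit:
jog_arm --pt "0.015 0.033 0 0 -0.9" --pt "0.03 0.065 0 0 -0.9" --pt "0.045 0.097 0 0 -0.9" --pt "0.045 0.097 -0.03 0 -0.9" --pt "0.045 0.097 -0.05 0 -0.9" --pt "0.045 0.097 -0.065 0 -0.9" --pt "0.045 0.097 -0.07 0 -0.9" --pt "0.045 0.097 -0.07 0 -0.9"

```text
time_s: 14.73
eef_pos: [0.5847, 0.2801, 0.0696]
eef_rot: [1.0, -0.006, -0.004, 0.003]
force: [-0.5, 0.3, -1.8]
grip_width: 0.169
```

```bash
python3 plan.py handle;python3 -c "
from h import *
s=snap('scene'); crop(s,260,200,420,360,4,'g10.png')"
```

```text
t 14.73 tcp [0.5847 0.2801 0.0696] yaw -0.74 w 0.169 F [-0.5  0.3 -1.8] q [ 0.04  0.79 -0.78  1.65  0.64  0.99 -0.97]
grip tcp target [ 0.3997 -0.1348] yaw 4.5 | shift [-0.185  -0.4149] turn 5.2
place tcp target [0.5861 0.282 ] yaw -0.7 | shift [0.0014 0.0019] turn 0.0
```

View pics/g10.png

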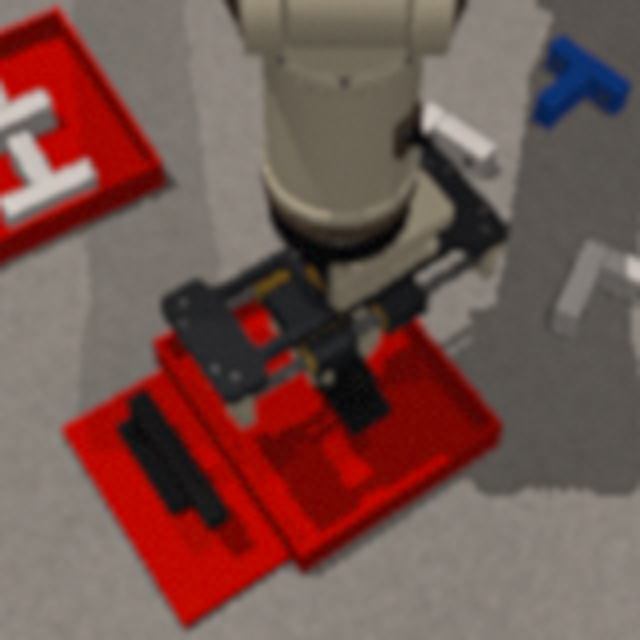

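Emit:
jog_arm --pt "0.001 0.002 -0.012 0 -0.9" --pt "0.001 0.002 -0.024 0 -0.9" --pt "0.001 0.002 -0.034 0 -0.9" --pt "0.001 0.002 -0.038 0 -0.9" --pt "0.001 0.002 -0.04 0 -0.9" --pt "0.001 0.002 -0.041 0 -0.9"

```text
time_s: 15.28
eef_pos: [0.5866, 0.2827, 0.03]
eef_rot: [1.0, -0.007, -0.003, 0.002]
force: [0.3, -0.8, -1.1]
grip_width: 0.168
```

```bash
python3 plan.py handle
```

```text
t 15.28 tcp [0.5866 0.2827 0.03  ] yaw -0.76 w 0.168 F [ 0.3 -0.8 -1.1] q [ 0.02  0.84 -0.75  1.65  0.68  0.93 -1.  ]
grip tcp target [ 0.3997 -0.1348] yaw 4.5 | shift [-0.1868 -0.4175] turn 5.3
place tcp target [0.5861 0.282 ] yaw -0.7 | shift [-0.0004 -0.0007] turn 0.1
```

Emit:
jog_arm --pt "0 0 -0.002 0 -0.9" --pt "0 0 -0.002 0 -0.9" --pt "0 0 -0.002 0 -0.35" --pt "0 0 -0.002 0 -0.35" --pt "0 0 -0.002 0 -0.35" --pt "0 0 0.03 0 -0.35" --pt "0 0 0.06 0 -0.35" --pt "0 0 0.09 0 -0.35" --pt "-0.03 0 0.1 0 0.1" --pt "-0.06 0 0.1 2 0.1"

```text
time_s: 16.12
eef_pos: [0.5294, 0.2842, 0.134]
eef_rot: [1.0, 0.009, 0.001, 0.0]
force: [-0.2, 0.0, 0.0]
grip_width: 0.426
```

```bash
python3 plan.py cleat_1
```

```text
t 16.12 tcp [0.5294 0.2842 0.134 ] yaw 1.07 w 0.426 F [-0.2  0.   0. ] q [ 0.09  0.65 -0.87  1.75  0.57  1.02 -0.97]
grip tcp target [0.3713 0.3177] yaw 28.3 | shift [-0.1581  0.0335] turn 27.2
place tcp target [ 0.5795 -0.2507] yaw -4.7 | shift [ 0.0501 -0.535 ] turn -5.8
```

Emit:
jog_arm --pt "-0.03 0.006 0 5 0.1" --pt "-0.06 0.012 0 11 0.1" --pt "-0.09 0.018 0 17 0.1" --pt "-0.12 0.025 0 22 0.1" --pt "-0.145 0.032 -0.01 27 0.1" --pt "-0.158 0.034 -0.03 27 0.1" --pt "-0.158 0.034 -0.05 27 0.1" --pt "-0.158 0.034 -0.07 27 0.1" --pt "-0.158 0.034 -0.08 27 0.1"

```text
time_s: 16.87
eef_pos: [0.3707, 0.3175, 0.0526]
eef_rot: [0.97, 0.243, 0.0, 0.001]
force: [0.7, -0.2, -0.0]
grip_width: 0.552
```

```bash
python3 plan.py cleat_1;python3 -c "
from bins import *
s=snap('scene')
r=fit([(s,False,dark(25,75))],'handle',np.array([.586,.272,np.radians(-90.7)]),z=.005); print(r[0],np.degrees(r[0][2]),r[1:])
overlay(s,[('handle',r[0])],(260,200,450,350),4.2,'g11.png',z=.005)"
```

```text
t 16.87 tcp [0.3707 0.3175 0.0526] yaw 28.11 w 0.552 F [ 0.7 -0.2 -0. ] q [-0.03  0.65 -0.92  2.06  0.73  0.8  -0.91]
grip tcp target [0.3713 0.3177] yaw 28.3 | shift [0.0006 0.0002] turn 0.2
place tcp target [ 0.5795 -0.2507] yaw -4.7 | shift [ 0.2088 -0.5682] turn -32.8
[ 0.58717759  0.27174104 -1.58159456] -90.61869309459593 (np.float64(187.8736030757401), np.float64(982.48))
```

View pics/g11.png

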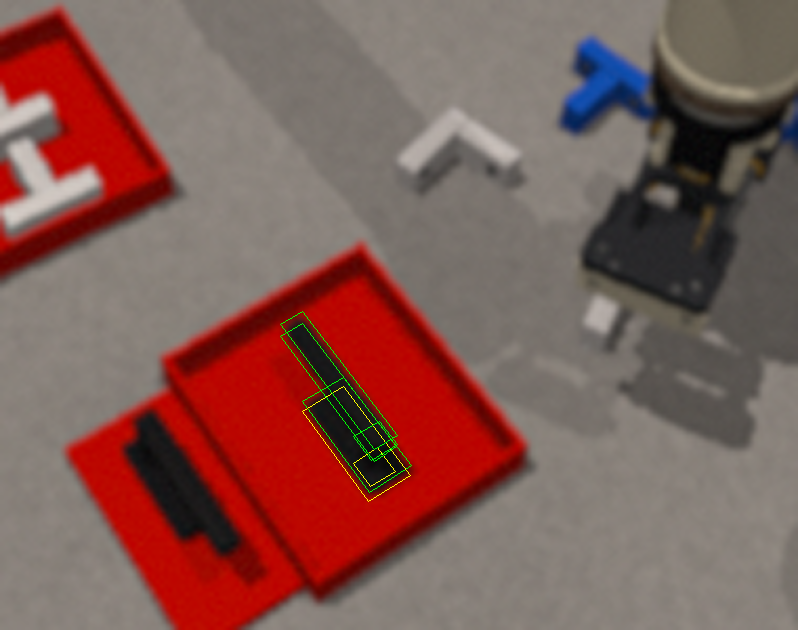

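The handle is flat and centred in its bin. Next is cleat_1.

Emit:
jog_arm --pt "0.001 0 -0.015 0 0.1" --pt "0.001 0 -0.03 0 0.1" --pt "0.001 0 -0.042 0 0.1" --pt "0.001 0 -0.048 0 0.1" --pt "0.001 0 -0.048 0 -0.9" --pt "0.001 0 -0.048 0 -0.9" --pt "0.001 0 -0.048 0 -0.9" --pt "0.001 0 -0.048 0 -0.9" --pt "0.001 0 -0.048 0 -0.9" --pt "0.001 0 -0.048 0 -0.9"

```text
time_s: 17.75
eef_pos: [0.3715, 0.3171, 0.0042]
eef_rot: [0.97, 0.242, -0.0, 0.001]
force: [0.2, -0.8, 2.4]
grip_width: 0.169
```

Emit:
jog_arm --pt "0 0 0 0 -0.9" --pt "0 0 0 0 -0.9" --pt "0 0 0.03 0 -0.9" --pt "0 0 0.06 0 -0.9" --pt "0 0 0.09 0 -0.9" --pt "0 0 0.12 0 -0.9" --pt "0 0 0.13 0 -0.9"

```text
time_s: 18.33
eef_pos: [0.3726, 0.3189, 0.1377]
eef_rot: [0.97, 0.243, 0.002, -0.0]
force: [-0.1, 0.3, -0.7]
grip_width: 0.169
```

```bash
python3 plan.py cleat_1;python3 -c "
from h import *
s=snap('scene'); crop(s,320,140,480,300,4,'g12.png')"
```

```text
t 18.33 tcp [0.3726 0.3189 0.1377] yaw 28.1 w 0.169 F [-0.1  0.3 -0.7] q [ 0.09  0.52 -1.06  2.01  0.58  0.94 -0.78]
grip tcp target [0.3713 0.3177] yaw 28.3 | shift [-0.0013 -0.0012] turn 0.2
place tcp target [ 0.5795 -0.2507] yaw -4.7 | shift [ 0.2069 -0.5696] turn -32.8
```

View pics/g12.png

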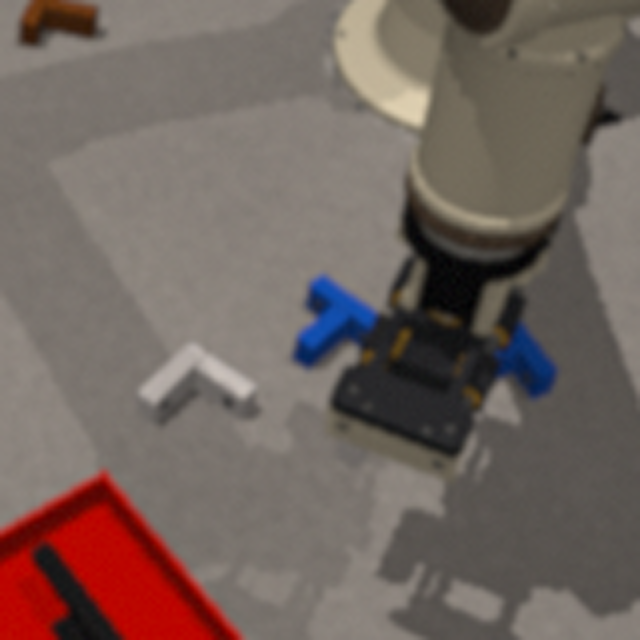

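Emit:
jog_arm --pt "0.013 -0.035 0 -3 -0.9" --pt "0.026 -0.07 0 -6 -0.9" --pt "0.039 -0.105 0 -9 -0.9" --pt "0.052 -0.14 0 -12 -0.9" --pt "0.065 -0.175 0 -15 -0.9" --pt "0.078 -0.21 0 -18 -0.9" --pt "0.091 -0.245 0 -21 -0.9" --pt "0.104 -0.28 0 -24 -0.9" --pt "0.117 -0.315 0 -27 -0.9" --pt "0.13 -0.35 0 -30 -0.9"

```text
time_s: 19.22
eef_pos: [0.5025, -0.0335, 0.1363]
eef_rot: [1.0, -0.018, 0.001, 0.001]
force: [1.0, -0.3, -0.5]
grip_width: 0.172
```

```bash
python3 plan.py cleat_1
```

```text
t 19.22 tcp [ 0.5025 -0.0335  0.1363] yaw -2.11 w 0.172 F [ 1.  -0.3 -0.5] q [ 0.76  0.49 -0.92  1.99  0.49  0.91 -0.46]
grip tcp target [0.3713 0.3177] yaw 28.3 | shift [-0.1312  0.3511] turn 30.4
place tcp target [ 0.5795 -0.2507] yaw -4.7 | shift [ 0.077  -0.2173] turn -2.6
```

Emit:
jog_arm --pt "0.013 -0.035 0 -1 -0.9" --pt "0.026 -0.07 0 -2 -0.9" --pt "0.039 -0.105 0 -2.6 -0.9" --pt "0.052 -0.14 0 -2.6 -0.9" --pt "0.065 -0.18 0 -2.6 -0.9" --pt "0.077 -0.217 0 -2.6 -0.9" --pt "0.077 -0.217 -0.03 -2.6 -0.9" --pt "0.077 -0.217 -0.06 -2.6 -0.9" --pt "0.077 -0.217 -0.08 -2.6 -0.9" --pt "0.077 -0.217 -0.08 -2.6 -0.9"

```text
time_s: 20.05
eef_pos: [0.5744, -0.2496, 0.0495]
eef_rot: [0.999, -0.041, -0.004, -0.001]
force: [-1.0, 0.5, -3.0]
grip_width: 0.171
```

```bash
python3 plan.py cleat_1;python3 -c "
from h import *
s=snap('scene'); crop(s,180,100,320,240,4.5,'g13.png')"
```

```text
t 20.05 tcp [ 0.5744 -0.2496  0.0495] yaw -4.73 w 0.171 F [-1.   0.5 -3. ] q [ 0.89  0.78 -0.74  1.72  0.64  0.92 -0.2 ]
grip tcp target [0.3713 0.3177] yaw 28.3 | shift [-0.2031  0.5673] turn 33.0
place tcp target [ 0.5795 -0.2507] yaw -4.7 | shift [ 0.0051 -0.0012] turn 0.0
```

View pics/g13.png

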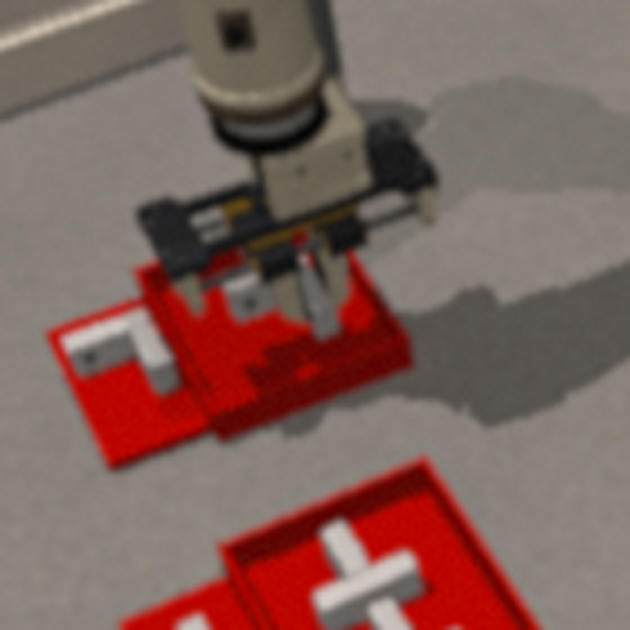

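Emit:
jog_arm --pt "0.005 -0.001 0 0 -0.9" --pt "0.005 -0.001 -0.01 0 -0.9" --pt "0.005 -0.001 -0.02 0 -0.9" --pt "0.005 -0.001 -0.03 0 -0.9" --pt "0.005 -0.001 -0.036 0 -0.9" --pt "0.005 -0.001 -0.038 0 -0.9" --pt "0.005 -0.001 -0.039 0 -0.9"

```text
time_s: 20.68
eef_pos: [0.5808, -0.2504, 0.0125]
eef_rot: [0.999, -0.041, -0.003, -0.001]
force: [0.8, 0.1, -1.5]
grip_width: 0.174
```

```bash
python3 plan.py cleat_1
```

```text
t 20.68 tcp [ 0.5808 -0.2504  0.0125] yaw -4.68 w 0.174 F [ 0.8  0.1 -1.5] q [ 0.86  0.83 -0.71  1.71  0.68  0.87 -0.23]
grip tcp target [0.3713 0.3177] yaw 28.3 | shift [-0.2095  0.5681] turn 33.0
place tcp target [ 0.5795 -0.2507] yaw -4.7 | shift [-0.0013 -0.0004] turn -0.0
```

Emit:
jog_arm --pt "0 0 -0.002 0 -0.9" --pt "0 0 -0.003 0 -0.9" --pt "0 0 -0.003 0 -0.35" --pt "0 0 -0.003 0 -0.35" --pt "0 0 -0.003 0 -0.35" --pt "0 0 0.03 0 -0.35" --pt "0 0 0.06 0 -0.35" --pt "0 0 0.09 0 -0.35" --pt "0 0 0.11 0 -0.35"

```text
time_s: 21.43
eef_pos: [0.5823, -0.2504, 0.1259]
eef_rot: [0.999, -0.041, -0.001, -0.0]
force: [-0.1, -0.2, -0.3]
grip_width: 0.325
```

```bash
python3 plan.py cleat_2
```

```text
t 21.43 tcp [ 0.5823 -0.2504  0.1259] yaw -4.66 w 0.325 F [-0.1 -0.2 -0.3] q [ 0.93  0.69 -0.81  1.67  0.57  1.04 -0.15]
grip tcp target [0.3954 0.1667] yaw 14.4 | shift [-0.1869  0.4171] turn 19.1
place tcp target [ 0.5733 -0.3265] yaw -4.7 | shift [-0.009  -0.0761] turn -0.0
```

Emit:
jog_arm --pt "-0.015 0.035 0 2 0.1" --pt "-0.03 0.07 0 4 0.1" --pt "-0.045 0.105 0 6 0.1" --pt "-0.06 0.14 0 8 0.1" --pt "-0.075 0.175 0 10 0.1" --pt "-0.09 0.21 0 12 0.1" --pt "-0.105 0.24 0 14 0.1" --pt "-0.12 0.27 0 16 0.1" --pt "-0.135 0.3 0 18 0.1" --pt "-0.15 0.33 0 19 0.1"

```text
time_s: 22.27
eef_pos: [0.4316, 0.0808, 0.1263]
eef_rot: [0.992, 0.126, -0.0, 0.0]
force: [0.7, 0.3, 0.4]
grip_width: 0.552
```

```bash
python3 plan.py cleat_2;python3 -c "
from bins import *
s=snap('scene')
g=lambda im: np.clip((im[:,:,1]-70)/90,0,1)
r=fit([(s,True,g)],'cleat',np.array([.602,-.257,np.radians(-4.7)]),z=.005); print(r[0],np.degrees(r[0][2]),r[1:])
overlay(s,[('cleat',r[0])],(180,130,300,220),6.5,'g14.png',z=.005)"
```

```text
t 22.27 tcp [0.4316 0.0808 0.1263] yaw 14.44 w 0.552 F [0.7 0.3 0.4] q [ 0.64  0.43 -1.04  2.13  0.5   0.85 -0.46]
grip tcp target [0.3954 0.1667] yaw 14.4 | shift [-0.0362  0.0859] turn -0.0
place tcp target [ 0.5733 -0.3265] yaw -4.7 | shift [ 0.1417 -0.4073] turn -19.1
[ 0.60451641 -0.25373488 -0.08909186] -5.104587433583996 (np.float64(14.725230894100559), np.float64(168.3))
```

View pics/g14.png

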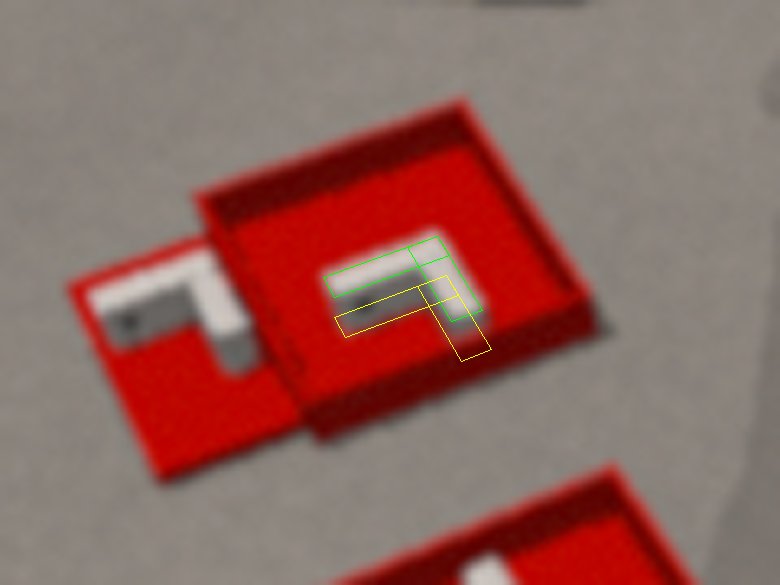

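Cleat_1 lies flat in its bin, on the side nearer the tee bin. Next is cleat_2.

Emit:
jog_arm --pt "-0.015 0.035 0 0 0.1" --pt "-0.028 0.068 0 0 0.1" --pt "-0.036 0.086 -0.01 0 0.1" --pt "-0.036 0.086 -0.03 0 0.1" --pt "-0.036 0.086 -0.055 0 0.1" --pt "-0.036 0.086 -0.07 0 0.1" --pt "-0.036 0.086 -0.075 0 0.1" --pt "-0.036 0.086 -0.075 0 0.1"

```text
time_s: 22.98
eef_pos: [0.3916, 0.1733, 0.0511]
eef_rot: [0.992, 0.13, -0.002, -0.001]
force: [0.8, -0.4, -0.1]
grip_width: 0.547
```

```bash
python3 plan.py cleat_2
```

```text
t 22.98 tcp [0.3916 0.1733 0.0511] yaw 14.93 w 0.547 F [ 0.8 -0.4 -0.1] q [ 0.28  0.54 -0.9   2.2   0.67  0.7  -0.83]
grip tcp target [0.3954 0.1667] yaw 14.4 | shift [ 0.0038 -0.0066] turn -0.5
place tcp target [ 0.5733 -0.3265] yaw -4.7 | shift [ 0.1816 -0.4998] turn -19.6
```

Emit:
jog_arm --pt "0.004 -0.007 0 -0.5 0.1" --pt "0.004 -0.007 -0.006 -0.5 0.1" --pt "0.004 -0.007 -0.01 -0.5 0.1" --pt "0.004 -0.007 -0.01 -0.5 0.1"

```text
time_s: 23.32
eef_pos: [0.3959, 0.1657, 0.0409]
eef_rot: [0.992, 0.125, -0.001, -0.001]
force: [0.4, -1.0, 0.3]
grip_width: 0.548
```

```bash
python3 plan.py cleat_2
```

```text
t 23.32 tcp [0.3959 0.1657 0.0409] yaw 14.35 w 0.548 F [ 0.4 -1.   0.3] q [ 0.28  0.56 -0.87  2.2   0.7   0.68 -0.84]
grip tcp target [0.3954 0.1667] yaw 14.4 | shift [-0.0005  0.001 ] turn 0.0
place tcp target [ 0.5733 -0.3265] yaw -4.7 | shift [ 0.1773 -0.4922] turn -19.1
```

Emit:
jog_arm --pt "0 0.001 -0.012 0 0.1" --pt "0 0.001 -0.024 0 0.1" --pt "0 0.001 -0.033 0 0.1" --pt "0 0.001 -0.036 0 0.1" --pt "0 0.001 -0.036 0 -0.9" --pt "0 0.001 -0.036 0 -0.9" --pt "0 0.001 -0.036 0 -0.9" --pt "0 0.001 -0.036 0 -0.9" --pt "0 0.001 -0.036 0 -0.9" --pt "0 0.001 -0.036 0 -0.9"

```text
time_s: 24.15
eef_pos: [0.3959, 0.1666, 0.0052]
eef_rot: [0.992, 0.125, -0.001, -0.001]
force: [-0.6, -0.3, 4.6]
grip_width: 0.174
```

Emit:
jog_arm --pt "0 0 0 0 -0.9" --pt "0 0 0 0 -0.9" --pt "0 0 0.03 0 -0.9" --pt "0 0 0.06 0 -0.9" --pt "0 0 0.09 0 -0.9" --pt "0 0 0.12 0 -0.9" --pt "0 0 0.13 0 -0.9"

```text
time_s: 24.73
eef_pos: [0.3975, 0.1677, 0.1383]
eef_rot: [0.992, 0.125, 0.001, -0.001]
force: [0.5, 0.8, -1.3]
grip_width: 0.173
```

```bash
python3 plan.py cleat_2
```

```text
t 24.73 tcp [0.3975 0.1677 0.1383] yaw 14.37 w 0.173 F [ 0.5  0.8 -1.3] q [ 0.47  0.4  -1.08  2.14  0.46  0.86 -0.64]
grip tcp target [0.3954 0.1667] yaw 14.4 | shift [-0.0021 -0.001 ] turn 0.0
place tcp target [ 0.5733 -0.3265] yaw -4.7 | shift [ 0.1758 -0.4942] turn -19.1
```

Emit:
jog_arm --pt "0.013 -0.036 0 -2 -0.9" --pt "0.026 -0.072 0 -4 -0.9" --pt "0.039 -0.108 0 -6 -0.9" --pt "0.052 -0.144 0 -8 -0.9" --pt "0.065 -0.18 0 -10 -0.9" --pt "0.078 -0.216 0 -12 -0.9" --pt "0.091 -0.252 0 -14 -0.9" --pt "0.104 -0.288 0 -16 -0.9" --pt "0.117 -0.324 0 -18 -0.9" --pt "0.13 -0.36 0 -19 -0.9"

```text
time_s: 25.57
eef_pos: [0.5271, -0.1945, 0.1373]
eef_rot: [0.999, -0.042, 0.0, -0.001]
force: [0.3, 0.5, -0.5]
grip_width: 0.168
```

```bash
python3 plan.py cleat_2
```

```text
t 25.57 tcp [ 0.5271 -0.1945  0.1373] yaw -4.76 w 0.168 F [ 0.3  0.5 -0.5] q [ 0.96  0.57 -0.86  1.84  0.52  0.97 -0.21]
grip tcp target [0.3954 0.1667] yaw 14.4 | shift [-0.1317  0.3612] turn 19.2
place tcp target [ 0.5733 -0.3265] yaw -4.7 | shift [ 0.0462 -0.132 ] turn 0.1
```

Emit:
jog_arm --pt "0.012 -0.035 0 0 -0.9" --pt "0.024 -0.07 0 0 -0.9" --pt "0.036 -0.105 0 0 -0.9" --pt "0.046 -0.132 0 0 -0.9" --pt "0.046 -0.132 -0.03 0 -0.9" --pt "0.046 -0.132 -0.06 0 -0.9" --pt "0.046 -0.132 -0.075 0 -0.9" --pt "0.046 -0.132 -0.08 0 -0.9" --pt "0.046 -0.132 -0.08 0 -0.9"

```text
time_s: 26.32
eef_pos: [0.5718, -0.3252, 0.0553]
eef_rot: [0.999, -0.041, -0.001, -0.002]
force: [-0.2, -0.8, -0.8]
grip_width: 0.172
```

```bash
python3 plan.py cleat_2;python3 -c "
from h import *
s=snap('scene'); crop(s,180,80,320,220,4.5,'g15.png')"
```

```text
t 26.32 tcp [ 0.5718 -0.3252  0.0553] yaw -4.7 w 0.172 F [-0.2 -0.8 -0.8] q [ 0.98  0.81 -0.74  1.63  0.63  0.96 -0.07]
grip tcp target [0.3954 0.1667] yaw 14.4 | shift [-0.1764  0.4919] turn 19.1
place tcp target [ 0.5733 -0.3265] yaw -4.7 | shift [ 0.0015 -0.0013] turn -0.0
```

View pics/g15.png

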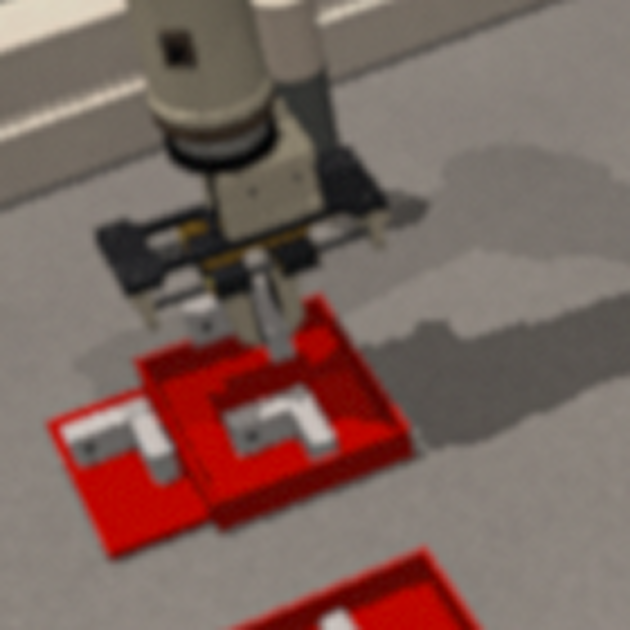

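Emit:
jog_arm --pt "0.001 -0.001 -0.012 0 -0.9" --pt "0.001 -0.001 -0.024 0 -0.9" --pt "0.001 -0.001 -0.034 0 -0.9" --pt "0.001 -0.001 -0.04 0 -0.9" --pt "0.001 -0.001 -0.043 0 -0.9" --pt "0.001 -0.001 -0.044 0 -0.9" --pt "0.001 -0.001 -0.044 0 -0.9"

```text
time_s: 26.95
eef_pos: [0.5741, -0.3265, 0.0129]
eef_rot: [0.999, -0.041, -0.0, -0.001]
force: [-0.1, 0.6, -1.1]
grip_width: 0.169
```

```bash
python3 plan.py cleat_2
```

```text
t 26.95 tcp [ 0.5741 -0.3265  0.0129] yaw -4.7 w 0.169 F [-0.1  0.6 -1.1] q [ 0.96  0.86 -0.7   1.64  0.67  0.9  -0.09]
grip tcp target [0.3954 0.1667] yaw 14.4 | shift [-0.1787  0.4932] turn 19.1
place tcp target [ 0.5733 -0.3265] yaw -4.7 | shift [-0.0008  0.    ] turn -0.0
```

Emit:
jog_arm --pt "0 0 -0.002 0 -0.9" --pt "0 0 -0.002 0 -0.9" --pt "0 0 -0.002 0 -0.35" --pt "0 0 -0.002 0 -0.35" --pt "0 0 -0.002 0 -0.35" --pt "0 0 0.03 0 -0.35" --pt "0 0 0.06 0 -0.35" --pt "0 0 0.09 0 -0.35" --pt "0 0 0.13 0 -0.35" --pt "0 0 0.15 0 -0.35"

```text
time_s: 27.78
eef_pos: [0.5762, -0.3268, 0.1679]
eef_rot: [0.999, -0.041, 0.002, -0.0]
force: [1.1, 0.7, 0.9]
grip_width: 0.321
```

Emit:
jog_arm --pt "-0.02 0.03 0 0 0" --pt "-0.04 0.06 0 0 0" --pt "-0.06 0.09 0 0 0" --pt "-0.08 0.12 0 0 0" --pt "-0.1 0.15 0 0 0" --pt "-0.12 0.18 0 0 0" --pt "-0.14 0.21 0 0 0" --pt "-0.14 0.24 0 0 0" --pt "-0.14 0.25 0 0 0" --pt "-0.14 0.25 0 0 0"

```text
time_s: 28.62
eef_pos: [0.4365, -0.0743, 0.1686]
eef_rot: [0.999, -0.038, 0.003, 0.0]
force: [0.3, 0.2, -0.6]
grip_width: 0.499
```

```bash
python3 plan.py;python3 -c "
from bins import *
s=snap('scene'); t=snap('top')
g=lambda im: np.clip((im[:,:,1]-70)/90,0,1)
out=[]
for k,p,y in (('cleat',[.604,-.254],-5),('cleat',[.597,-.331],-5),('tee',[.654,-.047],-2.5),('tee',[.657,.023],-3.6)):
    r=fit([(s,True,g)],k,np.array([*p,np.radians(y)]),z=.005,pad=1); print(k,r[0].round(4),r[1:]); out.append((k,r[0]))
overlay(s,out,(180,120,400,350),2.5,'f1.png',z=.005)
crop(t,215,95,435,245,3.6,'f2.png'); save(s,'f3.png')"
```

```text
t 28.62 tcp [ 0.4365 -0.0743  0.1686] yaw -4.38 w 0.499 F [ 0.3  0.2 -0.6] q [ 1.    0.32 -1.02  2.1   0.35  0.9  -0.29]
cleat [ 0.6042 -0.2544 -0.0819] (np.float64(14.476630783032167), np.float64(168.05555555555554))
cleat [ 0.5974 -0.3297 -0.0965] (np.float64(86.499306249733), np.float64(239.1777777777778))
tee [ 0.6543 -0.0469 -0.0499] (np.float64(81.24241701909523), np.float64(302.75555555555553))
tee [ 0.6584  0.0247 -0.0601] (np.float64(40.936394549105046), np.float64(289.20000000000005))
```

View pics/f1.png

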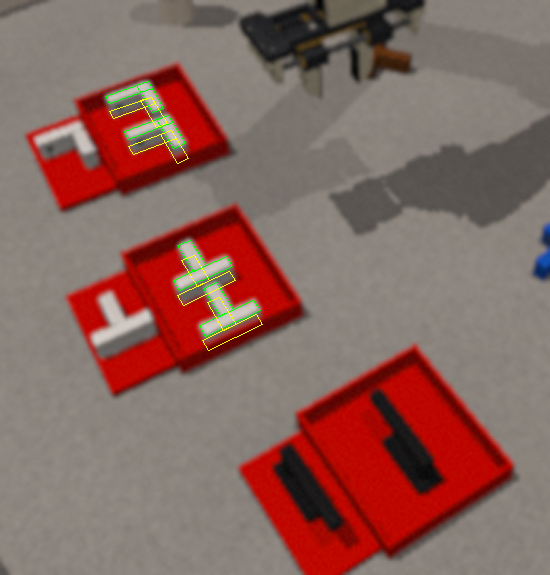

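View pics/f2.png

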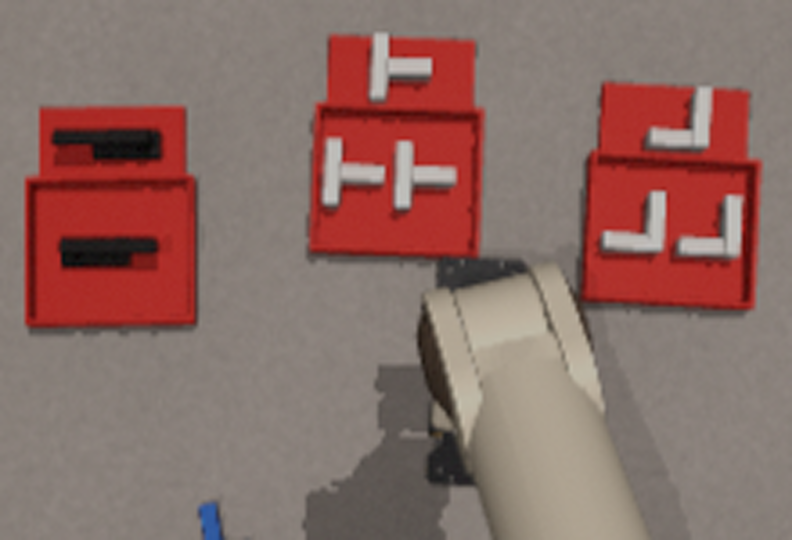

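View pics/f3.png

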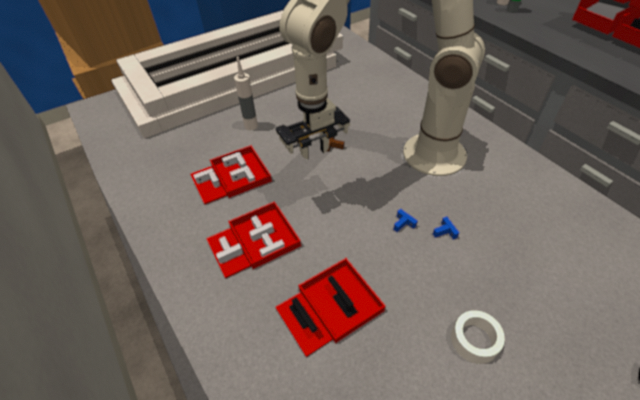

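```bash
python3 -c "
from bins import *
s=snap('scene'); t=snap('top')
g=lambda im: np.clip((im[:,:,1]-90)/70,0,1)
for k,p,y in (('cleat',[.604,-.254],-5),('cleat',[.597,-.331],-5),('tee',[.654,-.047],-2.5),('tee',[.657,.023],-3.6)):
    for c in(s,t):
        r=fit([(c,True,g)],k,np.array([*p,np.radians(y)]),z=.005,pad=1); print(k,r[0].round(4),round(r[1],1))
crop(s,220,195,310,270,8.5,'f4.png')"
```

```text
cleat [ 0.6042 -0.2544 -0.0858] 6.5
cleat [ 0.6024 -0.2539 -0.0907] 4.1
cleat [ 0.5975 -0.3298 -0.0946] 72.5
cleat [ 0.5957 -0.33   -0.0597] 4.4
tee [ 0.6542 -0.0469 -0.0497] 70.2
tee [ 0.6536 -0.0463 -0.065 ] 4.5
tee [ 0.6585  0.0246 -0.0673] 27.9
tee [ 0.6572  0.0253 -0.0907] 4.1
```

View pics/f4.png

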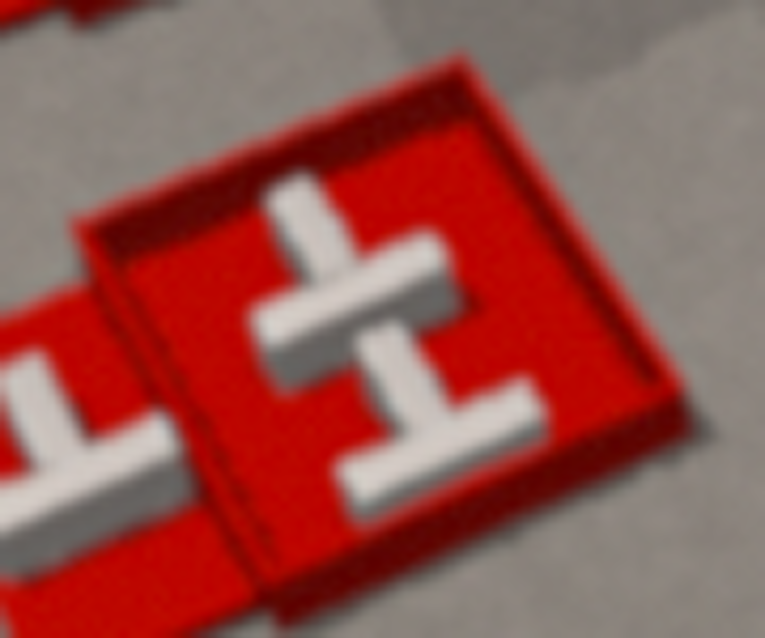

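Both cameras agree within 2 mm at floor height (z = 5 mm), so the four aluminium fittings lie flat and apart. The arm is clear, so I'm handing in.

```bash
python3 -c "
from h import *
print(ticket.hand_in())"
```

```text
the job is handed in; nothing more can be done
None
```

All five fittings are in the bins showing their samples, and the job is handed in; it took about 29 s on the robot's clock. Both cleats are in the cleat bin, both grey tees in the tee bin and the handle in the handle bin, each lying flat and the same way up as before. The arm was left clear above the bench.

- **Last checks:** for the cleats and tees, fitted outlines at bin-floor height agree between the two cameras within about 2 mm. The two tees are about 11 mm apart and the two cleats about 16 mm apart. I fitted the handle with the scene camera only; it is centred in its bin, and the final top picture shows it there too. I did not touch the cartridge, the tape, or the blue and brown look-alikes.
- **What went off plan:** the first tee ended up about 10 mm from where I aimed because the arm drifted during that descent, so I moved the second tee's spot to keep a gap. That leaves the second tee about 6 mm from the bin wall, clear of it. The fitted angles of the second tee and second cleat differ by 1–2° between the cameras.

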